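# Take a trial-stacked lamp column apart into its brazing dishes

### The arm

A 7-joint arm with a two-finger parallel gripper is mounted at the origin on the work surface. World frame = base frame: x ahead of the robot, y to its left, z up, the work surface at z = 0. Lengths are in m, angles in rad, forces in N, time in s.
With the tool pointing down it reaches from about 0.35 to 0.9 m from the base axis. Payload 8.1 kg.
Tool frame: the origin (TCP) lies midway between the tips of the shut fingers; the grasp point (between the pads) lies 19 mm behind it; z points along the fingers, x is the direction in which the jaws open and shut, and the axes are right-handed (so a half turn about z gives the same grasp; the last joint's range is limited). The gripper opens to 92 mm and grips with 3 to 60 N. Pads are 19 mm wide; open, the fingers measure 130 mm over their backs; the gripper's body (75 mm by 190 mm) begins 47 mm behind the grasp point.
Start: joints at [1.161, 0.434, 0.025, 1.573, -0.012, 1.134, -0.075], TCP at [0.189, -0.596, 0.195] pointing down, gripper open.
Joint ranges: [-2.62, 2.62], [-0.44, 2.09], [-1.27, 1.32], [0.08, 2.57], [-1.32, 4.46], [0.12, 2], [-2.74, 2.74]. Speed limits (rad/s): [2.22, 2.22, 3.01, 3.01, 3.14, 3.14, 3.14].

### API

Orientations are given as a rotation vector (axis times angle).
In Python, from cell import arm gives the robot as it stands.
- The arm moves only by the tool jog_arm, never from a script. Its argument "commands" is a list of rows, each an object with "translation": the shift along the tool's x, y, z in mm, a list of three; "turn": the turn, a rotation vector about the tool's x, y, z in rad, a list of three. A call has 1 to 12 rows; each row is the pose to reach, as a shift and turn from the pose commanded when the call began, along the tool's axes at that moment; what a row does not reach only later rows make up. A row lasts 1/12 s, in which the tool goes at most 41.7 mm and 7.16 degrees, less where a joint would pass 70% of its speed; a pose out of reach is approached as far as the arm can. A call with a gripper value outside its range is refused whole. "claw" is the closure, from -1 (fully open) to 1 (shut), so that 0 is half open, set as the call begins (left out, the last holds). The fingers move at their own pace and stop on an object; "grip_force" is the grip in N (left out, the last holds). Time passes only in rows, so rows that repeat a pose let the fingers close. It gives the time, the measured TCP pose, the force and the opening at its end, in the units of the state.
- arm.observe(): the state, without advancing time (a new reading comes with each control period).
- arm.get_image(name): name is "side" or "top"; returns the picture (420x560x3 uint8, blue, green, red); there is no depth.
- arm.camera_info(name): a dict with "vertical_fov" (degrees; the focal length in pixels is half the picture's height over the tangent of half this angle, whatever the lens; pixels are square), "cx", "cy" (the principal point, pixels), "eye" and "rotation" of the camera in the world. Camera axes: x right, y up, looking along -z (the intrinsics and any distortion apply to the point x, -y, -z); pixel columns grow to the right and rows downward; lengths in m; the calibration is good to about 2 mm. A picture is of the moment at which its call begins. camera_info takes no time and is no camera call.
- arm.sign_off(): hands the job in, once; it reports no verdict.
Trained networks look in the newest picture that a camera, given by its name, has taken for a name from the list of things; names that differ only in an ending like _2 or _b are one class to them, and where a whole thing is asked for, a point or a joint stands for the part that bears it (a point fixed in the world has none). Each returns a list of dicts, best first, with "confidence" (0 to 1); they miss things now and then, are a little off and sometimes report something else, mostly with a low value. They report only what shows in the picture. A call takes as long as a camera call. They do not tell look-alikes from the thing itself.
- arm.trace(camera, query): "region" (420x560 bool, what is visible of it) and "box" ([left, top, width, height] in pixels, round what is visible of it).
- arm.landmark_of(camera, query): "at" ([column, row] in pixels: a listed point, or the origin of a listed thing).
The state is a dict: "clock": time; "joints": joint angles; "dq": joint speeds; "joint_efforts": joint torques, N m; "position": TCP position; "ee_rot": TCP orientation; "force": force on the tool from outside, world axes, zero at the start; "ft_torque": the same for the moment, N m; "width": opening from 0.0 (shut) to 1.0 (fully open).
Only numpy, scipy, OpenCV 4.12 (cv2) and the standard library are available. Lean on these libraries where they do the work, as an engineer would, in place of code of your own. Each camera call takes 0.05 s, during which the arm holds its last target. There are 200 camera calls.

### The job

A brass lamp column has been dry-stacked on the bench from four loose parts: square base, hexagonal collar, round drum and pointed finial. Take it apart and set each part into the steel dish of its own shape (base in the square dish, collar in the hexagonal one, drum in the larger round one, finial in the smaller round one), each standing the same way up as now and flat on the dish's floor inside the rim. Set the parts down without letting any of them drop or fall, and leave the tin and the welding magnet where they are.

Things in the scene. Friction and masses are not known exactly. Their poses are not given: they have to be found in the camera images.
- base: The column's square base: a plain square block 66 x 66 mm, its sides along its x and y axes. Brass, 30 mm tall; origin at the centre of its underside, z up through the part. At the start it stands on the bench at the bottom of the stack.
- collar: The hexagonal collar: 52 mm across flats (60 mm across corners); two of its six flats face its +y and -y, the others every 60 degrees. Brass, 30 mm tall; origin at the centre of its underside, z up through the part. At the start it stands flat on the base, loose, nearly centred.
- drum: The round drum: a plain cylinder 40 mm in diameter. Brass, 30 mm tall; origin at the centre of its underside, z up through the part. At the start it stands flat on the collar, loose, nearly centred.
- finial: The finial: a plain round shank 22 mm in diameter and 30 mm tall, with a pointed tip on top of it. Brass, 54 mm tall; origin at the centre of its underside, z up through the part. At the start it stands on the drum at the top of the stack (its tip 144 mm above the bench).
- square_dish: Dark steel square dish, 92 x 92 mm outside, 82 x 82 mm inside the rim; sides along its x and y axes. Fixed to the bench; origin at the centre of its underside on the bench. Its flat floor is 9 mm above the bench and its rim 12 mm above the bench (3 mm above the floor), rim 5 mm thick.
- hex_dish: Dark steel hexagonal dish, 78 mm across flats outside, 68 mm inside the rim; two of its flats face its +y and -y. Fixed to the bench; origin at the centre of its underside on the bench. Its flat floor is 9 mm above the bench and its rim 12 mm above the bench (3 mm above the floor), rim 5 mm thick.
- round_dish: The larger dark steel round dish, 66 mm outside and 56 mm inside diameter. Fixed to the bench; origin at the centre of its underside on the bench. Its flat floor is 9 mm above the bench and its rim 12 mm above the bench (3 mm above the floor), rim 5 mm thick.
- small_dish: The smaller dark steel round dish, 48 mm outside and 38 mm inside diameter. Fixed to the bench; origin at the centre of its underside on the bench. Its flat floor is 9 mm above the bench and its rim 12 mm above the bench (3 mm above the floor), rim 5 mm thick.
- flux_tin: Bystander: a round aluminium tin with a white lid, 54 mm in diameter, 46 mm tall, loose on the bench; origin at the centre of its underside.
- magnet: Bystander: a square red and steel welding magnet, 74 x 74 mm, 18 mm tall, loose on the bench; origin at the centre of its underside.
Things that resemble listed ones, but are neither listed nor needed, are in the scene too. What is shaped like the base but purple or red is not meant.

How it is judged:
By the outcome, as a careful person would: the job done as asked, in the order asked, and still so for the second after the job is handed in, with the robot touching nothing.
It also fails if it takes over 120 s, if anything falls off the work surface, if the arm or the gripper's body presses on something with over 40 N, if the wrist force passes 120 N, or if a joint passes its speed limit or range.

## Working session

There is one attempt and no reset: what is moved stays moved. The work goes in short steps, Python scripts to look and compute and a tool call to move; the robot and the scene stay as the last step left them, time stands still between calls to the robot, and variables do not carry over. Pictures are saved under pics/ and viewed, about 12 in all and at most 16, crops included, and the job is handed in when it is done.

Besides the shell and the picture viewer there is one more tool, called as name([rows], argument=value, ...), one row to a line, values as JSON. jog_arm: Moves the arm, as the interface text tells. Its arguments: {"type":"object","properties":{"commands":{"type":"array","items":{"type":"object","properties":{"translation":{"type":"array","items":{"type":"number"}},"turn":{"type":"array","items":{"type":"number"}}}}},"claw":{"type":"number"},"grip_force":{"type":"number"}},"required":["commands"]}

```bash
mkdir -p pics; ls
python3 - <<'E'
from cell import arm
import cv2
for n in("side","top"):
    cv2.imwrite(f"pics/{n}0.png",arm.get_image(n)); print(n,arm.camera_info(n))
s=arm.observe(); print({k:s[k] for k in("clock","position","ee_rot","force","width")})
for q in["base","collar","drum","finial","square_dish","hex_dish","round_dish","small_dish","flux_tin","magnet"]:
    for n in("top","side"):
        print(n,q,[(round(r["confidence"],2),[round(float(v),1) for v in r["at"]]) for r in arm.landmark_of(n,q)][:4])
E
```

```text
pics
side {'vertical_fov': 47.68374316564012, 'cx': 277.9260649034162, 'cy': 215.87023941023472, 'eye': array([0.04591682, 0.72101897, 0.6113801 ]), 'rotation': array([ 0.38421487, -1.2749338 , -2.31274998])}
top {'vertical_fov': 43.5746644601625, 'cx': 272.63342273946756, 'cy': 203.80515356410606, 'eye': array([0.27852101, 0.01198255, 1.11417392]), 'rotation': array([ 0.1540092 , -0.13054931, -1.58810717])}
{'clock': 0.1, 'position': array([ 0.18858572, -0.59533995,  0.19383048]), 'ee_rot': array([-2.53415806e+00,  1.85552028e+00,  1.86854840e-03]), 'force': array([-0.69801207, -0.35241003,  0.13065392]), 'width': 1.0008729117259392}
top base [(0.83, [139.5, 199.2]), (0.64, [205.9, 277.7]), (0.63, [201.7, 221.0])]
side base [(0.94, [248.7, 305.8]), (0.68, [184.1, 339.4])]
top collar [(0.51, [200.3, 218.4])]
side collar [(0.82, [253.8, 292.5])]
top drum [(0.61, [194.4, 215.7])]
side drum [(0.72, [248.6, 276.9]), (0.57, [246.2, 218.5])]
top finial [(0.62, [192.7, 214.4])]
side finial [(0.76, [249.2, 266.2])]
top square_dish [(0.62, [411.8, 139.2])]
side square_dish [(0.93, [294.7, 182.3]), (0.74, [330.8, 218.7])]
top hex_dish [(0.97, [283.6, 219.0])]
side hex_dish [(0.75, [293.9, 252.9])]
top round_dish [(0.72, [366.5, 207.9])]
side round_dish [(0.97, [330.9, 217.7])]
top small_dish [(0.72, [161.9, 139.6])]
side small_dish [(0.74, [150.8, 295.0])]
top flux_tin [(0.65, [367.0, 210.1]), (0.56, [246.7, 131.1])]
side flux_tin [(0.76, [205.0, 245.4])]
top magnet []
side magnet [(0.97, [250.9, 216.4])]
```

View pics/top0.png

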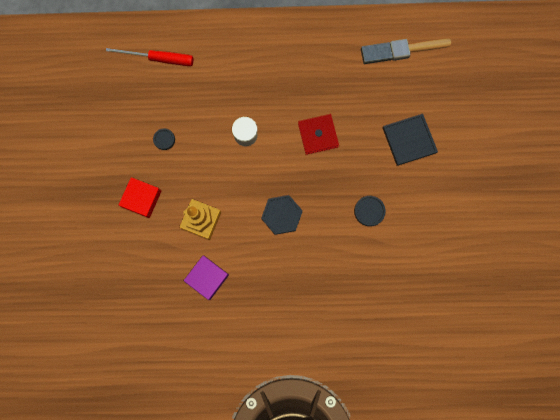

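View pics/side0.png

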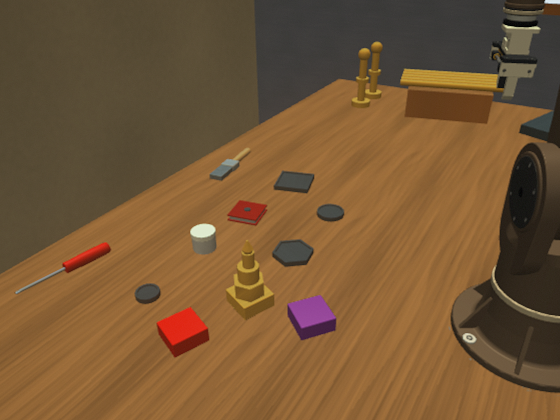

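```bash
cat > h.py <<'E'
import numpy as np, cv2
from cell import arm
from scipy.spatial.transform import Rotation as R
from scipy.optimize import minimize
C={}
for n in("top","side"):
    c=arm.camera_info(n); C[n]=(210/np.tan(np.radians(c["vertical_fov"]/2)),c["cx"],c["cy"],np.array(c["eye"]),R.from_rotvec(c["rotation"]).as_matrix())
def proj(n,P):
    f,cx,cy,e,M=C[n]; q=(np.atleast_2d(P)-e)@M
    return np.c_[cx-f*q[:,0]/q[:,2],cy+f*q[:,1]/q[:,2]]
def back(n,uv,z):
    f,cx,cy,e,M=C[n]; uv=np.atleast_2d(uv).astype(float)
    d=np.c_[(uv[:,0]-cx)/f,-(uv[:,1]-cy)/f,-np.ones(len(uv))]@M.T
    return e+d*((z-e[2])/d[:,2])[:,None]
def poly(n,rc,ph=0,): # regular polygon, circumradius rc
    a=ph+np.arange(n)*2*np.pi/n; return rc*np.c_[np.cos(a),np.sin(a)]
SH={"base":(poly(4,.033*2**.5,np.pi/4),.03),"collar":(poly(6,.052/3**.5),.03),"drum":(poly(40,.02),.03),"finial":(poly(40,.011),.03),
"square_dish":(poly(4,.046*2**.5,np.pi/4),.012),"hex_dish":(poly(6,.078/3**.5),.012),"round_dish":(poly(40,.033),.012),"small_dish":(poly(40,.024),.012)}
def mask(cam,name,x,y,yaw,z,ss=4):
    p,h=SH[name]; c,s=np.cos(yaw),np.sin(yaw); p=p@np.array([[c,s],[-s,c]])+[x,y]
    P=np.vstack([np.c_[p,np.full(len(p),z)],np.c_[p,np.full(len(p),z+h)]])
    if name=="finial": P=np.vstack([P,[x,y,z+.054]])
    uv=proj(cam,P); hull=cv2.convexHull(((uv+.5)*ss*16-8).astype(np.int32))
    m=np.zeros((420*ss,560*ss),np.uint8); cv2.fillConvexPoly(m,hull,255,shift=4)
    return cv2.resize(m,(560,420),interpolation=cv2.INTER_AREA)/255.
def iou(a,b): return 1-np.minimum(a,b).sum()/np.maximum(a,b).sum()
def fit(name,z,x0,obs,occl=None):
    """obs {cam:mask}; occl {cam:mask of what hides it}; returns x,y,yaw,cost"""
    best=None
    for y0 in ([0] if len(SH[name][0])==40 else np.linspace(0,np.pi/2,4)[:3] if 'sq' in name or name=='base' else [0,.5]):
        def f(v):
            t=0
            for cam,m in obs.items():
                r=mask(cam,name,v[0]/1e3,v[1]/1e3,v[2]/30,z)
                if occl: r=r*(1-occl[cam]); m=m*(1-occl[cam])
                t+=iou(r,m)
            return t
        s0=np.array([x0[0]*1e3,x0[1]*1e3,y0*30])
        r=minimize(f,s0,method="Nelder-Mead",options=dict(initial_simplex=s0+np.array([[0,0,0],[8,0,0],[0,8,0],[0,0,6]]),maxfev=140,xatol=.1,fatol=1e-4))
        if best is None or r.fun<best.fun: best=r
    return best.x[0]/1e3,best.x[1]/1e3,best.x[2]/30,best.fun
E
cat > m.py <<'E'
from h import *
im={n:arm.get_image(n) for n in C}
gold={}; 
def tr(n,q,near):
    best=None
    for r in arm.trace(n,q):
        b=r["box"]; d=np.hypot(b[0]+b[2]/2-near[0],b[1]+b[3]/2-near[1])
        if d<25 and (best is None or d<best[0]): best=(d,np.array(r["region"]).astype(float))
    return None if best is None else best[1]
for q,t in [("square_dish",(411,139)),("hex_dish",(282,215)),("round_dish",(370,211)),("small_dish",(164,139))]:
    p=back("top",t,.012)[0]; res=[]
    m={c:tr(c,q,proj(c,p)[0]) for c in C}
    m={c:v for c,v in m.items() if v is not None}
    for sub in [m]+[{c:m[c]} for c in m]: res.append((list(sub),np.round(fit(q,0,p,sub),4)))
    print(q,res)
p=back("top",(200,219),.03)[0]; occ={c:np.zeros((420,560)) for c in C}
for q,z in [("finial",.09),("drum",.06),("collar",.03),("base",0)]:
    m={c:tr(c,q,proj(c,[p[0],p[1],z+.02])[0]) for c in C}; m={c:v for c,v in m.items() if v is not None}
    for sub in [m]+[{c:m[c]} for c in m]:
        r=fit(q,z,p,sub,occ); print(q,list(sub),np.round(r,4))
        if sub is m: rr=r
    for c in C: occ[c]=np.maximum(occ[c],mask(c,q,*rr[:3],z))
outs=[]
for c in C:
    u=proj(c,[p[0],p[1],.05])[0].astype(int); o=im[c][u[1]-55:u[1]+55,u[0]-50:u[0]+50]; outs.append(cv2.resize(o,None,fx=4,fy=4,interpolation=cv2.INTER_CUBIC))
cv2.imwrite("pics/stack.png",np.hstack(outs))
print(back("top",[(319,134),(245,131),(140,198),(206,277)],.02).round(3))
E
time python3 m.py
```

```text
square_dish [(['top', 'side'], array([ 0.6198, -0.2743,  0.2991,  0.1316])), (['top'], array([ 0.6184, -0.275 ,  0.3077,  0.0489])), (['side'], array([ 0.6216, -0.2739,  1.8609,  0.0493]))]
hex_dish [(['top', 'side'], array([0.4598, 0.0091, 0.6999, 0.1434])), (['top'], array([ 0.4591,  0.0088, -0.3702,  0.0405])), (['side'], array([ 0.4623,  0.0091, -0.3183,  0.0768]))]
round_dish [(['top', 'side'], array([ 0.4634, -0.178 ,  0.0754,  0.1986])), (['top'], array([ 0.4617, -0.179 ,  0.0403,  0.0629])), (['side'], array([ 0.4656, -0.1763,  0.1107,  0.0498]))]
small_dish [(['top'], array([ 0.6344,  0.2648, -0.1083,  0.1881])), (['top'], array([ 0.6344,  0.2648, -0.1083,  0.1881]))]
finial ['side'] [ 0.4529  0.1815 -0.0482  0.0751]
finial ['side'] [ 0.4529  0.1815 -0.0482  0.0751]
drum ['top', 'side'] [ 0.4521  0.182  -0.087   0.4142]
drum ['top'] [ 0.4506  0.1812 -0.0486  0.2309]
drum ['side'] [ 0.4542  0.1819 -0.003   0.08  ]
collar ['top', 'side'] [0.453  0.1825 0.1009 0.4972]
collar ['top'] [0.4511 0.181  0.1025 0.3319]
collar ['side'] [0.4543 0.1828 0.1445 0.0836]
base ['top', 'side'] [0.4523 0.182  1.1577 0.4149]
base ['top'] [0.4514 0.1813 1.1373 0.3152]
base ['side'] [ 0.4539  0.182  -0.4216  0.0642]
[[ 0.63  -0.077  0.02 ]
 [ 0.641  0.083  0.02 ]
 [ 0.498  0.309  0.02 ]
 [ 0.328  0.167  0.02 ]]
real	1m41.818s
user	0m53.463s
sys	0m24.056s
```

View pics/stack.png

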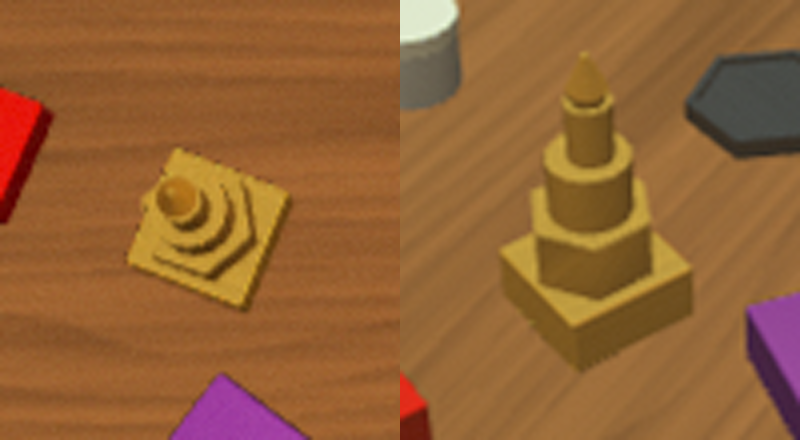

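```bash
cat > go.py <<'E'
# usage: go.py x y z theta  [x y z theta ...] (mm, rad): deltas from the measured pose, in tool axes
import sys,numpy as np
from cell import arm
from scipy.spatial.transform import Rotation as R
s=arm.observe(); p=np.array(s["position"])*1e3; Q=R.from_rotvec(s["ee_rot"]); X=Q.as_matrix()
print("now",p.round(1),"th",round(np.arctan2(X[1,0],X[0,0]),3),"down",X[2].round(3),"F",s["force"].round(1),"w",round(s["width"]*92,1),"t",round(s["clock"],2),"j7",round(s["joints"][6],2))
a=list(map(float,sys.argv[1:]))
for x,y,z,t in zip(*[iter(a)]*4):
    D=R.from_matrix(np.c_[[np.cos(t),np.sin(t),0],[np.sin(t),-np.cos(t),0],[0,0,-1]])
    print("tr",X.T.dot(np.array([x,y,z])-p).round(1).tolist(),"turn",(Q.inv()*D).as_rotvec().round(3).tolist())
E
python3 go.py 430 -200 200 -0.5
```

```text
now [ 188.7 -595.8  194.5] th -1.264 down [-0.  0. -1.] F [ 0.6  0.8 -0.2] w 92.2 t 2.0 j7 -0.08
tr [-304.5, -349.5, -5.5] turn [0.0, 0.0, -0.764]
```

jog_arm([
  {"translation": [-304.5,-349.5,-5.5],"turn": [0,0,-0.764]},
  {"translation": [-304.5,-349.5,-5.5],"turn": [0,0,-0.764]},
  {"translation": [-304.5,-349.5,-5.5],"turn": [0,0,-0.764]},
  {"translation": [-304.5,-349.5,-5.5],"turn": [0,0,-0.764]},
  {"translation": [-304.5,-349.5,-5.5],"turn": [0,0,-0.764]},
  {"translation": [-304.5,-349.5,-5.5],"turn": [0,0,-0.764]},
  {"translation": [-304.5,-349.5,-5.5],"turn": [0,0,-0.764]},
  {"translation": [-304.5,-349.5,-5.5],"turn": [0,0,-0.764]},
  {"translation": [-304.5,-349.5,-5.5],"turn": [0,0,-0.764]},
  {"translation": [-304.5,-349.5,-5.5],"turn": [0,0,-0.764]},
  {"translation": [-304.5,-349.5,-5.5],"turn": [0,0,-0.764]},
  {"translation": [-304.5,-349.5,-5.5],"turn": [0,0,-0.764]},
], claw=-1, grip_force=20)

```text
clock: 3.0
position: [0.434, -0.1927, 0.2008]
ee_rot: [-3.044, 0.763, -0.004]
force: [0.4, 0.5, 0.9]
width: 1.002
```

```bash
python3 go.py 452.5 182 185 0.382
```

```text
now [ 434.  -192.7  200.8] th -0.491 down [ 0.002 -0.004 -1.   ] F [0.4 0.5 0.9] w 92.2 t 3.0 j7 -0.28
tr [-160.4, -339.1, 16.7] turn [-0.003, -0.003, -0.873]
```

jog_arm([
  {"translation": [-160,-339,17],"turn": [0,0,-0.873]},
  {"translation": [-160,-339,17],"turn": [0,0,-0.873]},
  {"translation": [-160,-339,17],"turn": [0,0,-0.873]},
  {"translation": [-160,-339,17],"turn": [0,0,-0.873]},
  {"translation": [-160,-339,17],"turn": [0,0,-0.873]},
  {"translation": [-160,-339,17],"turn": [0,0,-0.873]},
  {"translation": [-160,-339,17],"turn": [0,0,-0.873]},
  {"translation": [-160,-339,17],"turn": [0,0,-0.873]},
  {"translation": [-160,-339,17],"turn": [0,0,-0.873]},
  {"translation": [-160,-339,17],"turn": [0,0,-0.873]},
  {"translation": [-160,-339,17],"turn": [0,0,-0.873]},
  {"translation": [-160,-339,17],"turn": [0,0,-0.873]},
])

```text
clock: 4.0
position: [0.4521, 0.1736, 0.1828]
ee_rot: [3.086, 0.583, -0.001]
force: [0.0, -0.4, 0.5]
width: 1.004
```

```bash
python3 -c "
from h import *
o=[]
for c in C:
    im=arm.get_image(c); 
    for q in [(.4525,.182,.144),(.4525,.182,.185)]:
        u=proj(c,q)[0]; print(c,u.round(1)); 
        cv2.circle(im,tuple(np.int32(u*16+8)),16,(0,255,0) if q[2]<.15 else (255,255,0),1,cv2.LINE_AA,4)
    u=u.astype(int); o.append(cv2.resize(im[max(0,u[1]-50):u[1]+60,u[0]-50:u[0]+50],(400,440),interpolation=cv2.INTER_CUBIC))
cv2.imwrite('pics/a1.png',np.hstack(o))
"; python3 go.py 452.5 182 160 0.382
```

```text
top [189.  207.5]
top [185.1 203.6]
side [246.2 240. ]
side [244.9 219.9]
now [452.4 172.3 182.9] th 0.371 down [-0.001  0.001 -1.   ] F [-0.   0.6 -0.4] w 92.1 t 4.1 j7 -0.33
tr [3.6, -9.0, 22.9] turn [0.001, 0.001, -0.011]
```

View pics/a1.png

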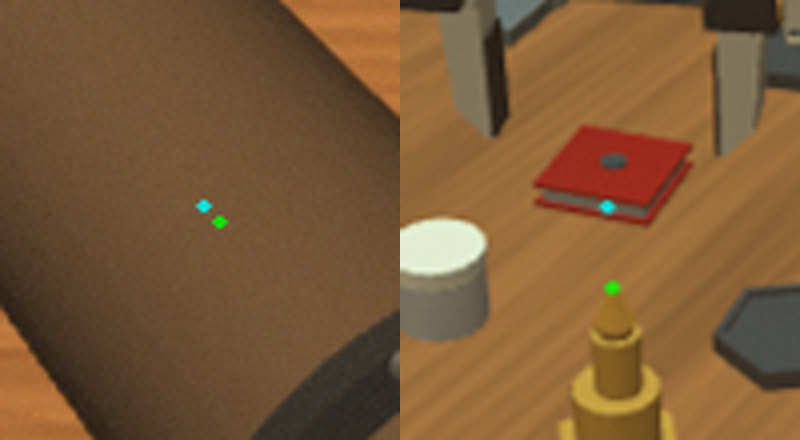

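jog_arm([
  {"translation": [3.6,-9,2],"turn": [0,0,-0.011]},
  {"translation": [3.6,-9,2],"turn": [0,0,-0.011]},
  {"translation": [3.6,-9,2],"turn": [0,0,-0.011]},
  {"translation": [3.6,-9,2],"turn": [0,0,-0.011]},
])

```text
clock: 4.43
position: [0.4523, 0.1835, 0.181]
ee_rot: [3.084, 0.599, -0.0]
force: [0.4, 0.3, 0.4]
width: 0.999
```

```bash
cat > v.py <<'E'
import sys
from h import *
s=arm.observe(); p=np.array(s["position"]); X=R.from_rotvec(s["ee_rot"]).as_matrix(); w=s["width"]*.046
im=arm.get_image("side"); S=5
u0=proj("side",p)[0].astype(int)-[50,45]
o=cv2.resize(im[u0[1]:u0[1]+110,u0[0]:u0[0]+110],None,fx=S,fy=S,interpolation=cv2.INTER_CUBIC)
for q,c in [(p,(255,255,0)),(p+w*X[:,0],(255,0,255)),(p-w*X[:,0],(255,0,255)),(p+(w+.019)*X[:,0],(0,0,255)),(p-(w+.019)*X[:,0],(0,0,255))]:
    u=(proj("side",q)[0]+.5-u0)*S; cv2.circle(o,tuple(np.int32(u)),3,c,-1)
cv2.imwrite("pics/%s.png"%sys.argv[1],o)
E
python3 v.py a2; python3 go.py 452.5 182 160 0.382
```

```text
now [452.3 183.5 181. ] th 0.383 down [-0.  0. -1.] F [-0.5  0.1 -0.1] w 91.9 t 4.48 j7 -0.35
tr [-0.4, 1.5, 21.0] turn [0.0, 0.0, 0.001]
```

View pics/a2.png

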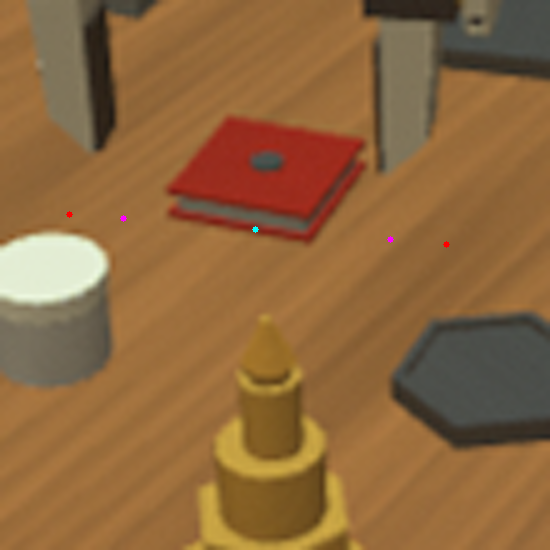

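jog_arm([
  {"translation": [0,1.5,-10],"turn": [0,0,0]},
  {"translation": [0,1.5,-10],"turn": [0,0,0]},
  {"translation": [0,1.5,-10],"turn": [0,0,0]},
  {"translation": [0,1.5,-10],"turn": [0,0,0]},
  {"translation": [0,1.5,-10],"turn": [0,0,0]},
  {"translation": [0,1.5,-10],"turn": [0,0,0]},
  {"translation": [0,1.5,-10],"turn": [0,0,0]},
  {"translation": [0,1.5,-10],"turn": [0,0,0]},
], claw=0.5)

```text
clock: 5.15
position: [0.4527, 0.1825, 0.1909]
ee_rot: [3.084, 0.599, -0.0]
force: [0.5, -0.1, 0.0]
width: 0.466
```

```bash
python3 v.py a3; python3 go.py 452.5 182 160 0.382
```

```text
now [452.7 182.5 190.9] th 0.384 down [-0. -0. -1.] F [ 0.2  0.1 -0.3] w 39.4 t 5.2 j7 -0.34
tr [-0.4, 0.4, 30.9] turn [-0.0, 0.0, 0.002]
```

View pics/a3.png

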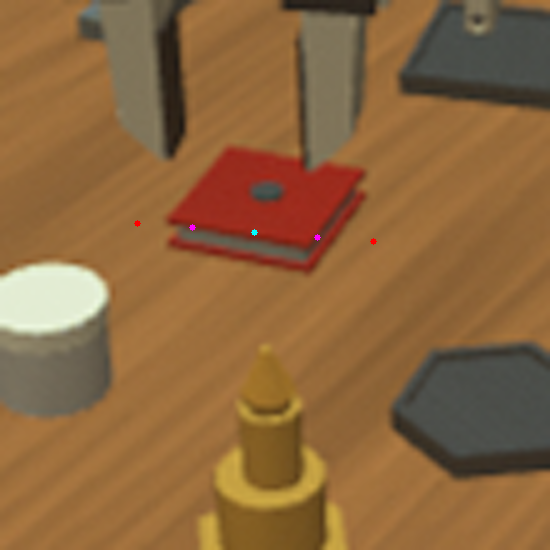

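jog_arm([
  {"translation": [0,0,0],"turn": [0,0,0]},
  {"translation": [0,0,0],"turn": [0,0,0]},
  {"translation": [0,0,20],"turn": [0,0,0]},
  {"translation": [0,0,40],"turn": [0,0,0]},
  {"translation": [0,0,55],"turn": [0,0,0]},
  {"translation": [0,0,70],"turn": [0,0,0]},
  {"translation": [0,0,80],"turn": [0,0,0]},
  {"translation": [0,0,90],"turn": [0,0,0]},
  {"translation": [0,0,97],"turn": [0,0,0]},
  {"translation": [0,0,97],"turn": [0,0,0]},
  {"translation": [0,0,97],"turn": [0,0,0]},
], claw=-1)

```text
clock: 6.12
position: [0.4528, 0.1826, 0.0941]
ee_rot: [-3.084, -0.6, 0.0]
force: [0.1, -0.8, -0.1]
width: 1.001
```

```bash
python3 v.py a4; python3 go.py 452.5 182 92 0.382
```

```text
now [453.1 182.8  94.5] th 0.384 down [ 0.001 -0.    -1.   ] F [ 0.3 -0.2  0.3] w 91.8 t 6.17 j7 -0.44
tr [-0.8, 0.5, 2.5] turn [-0.0, -0.001, 0.002]
```

View pics/a4.png

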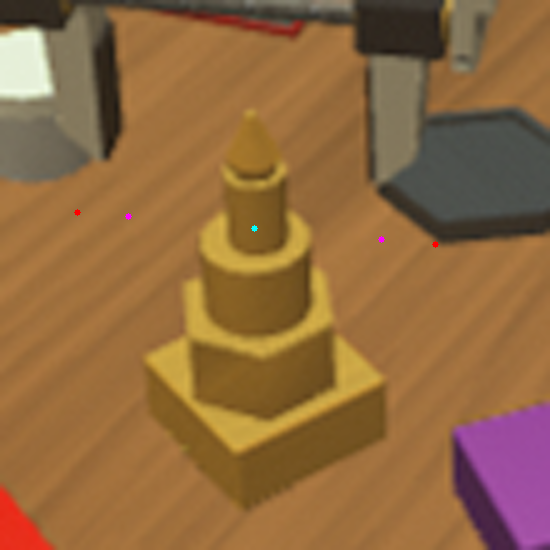

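```bash
python3 -c "
from h import *
x=np.array([.303,-.953,0]);y=np.array([-.953,-.303,0]);p=np.array([.1886,-.5953,.1938])
for n,q in [('tcp',p),('tip+',p+.046*x),('tip-',p-.046*x),('z+25',p+[0,0,.025]),('y+35',p+.035*y),('palm',p+[0,0,.066])]: print(n,proj('side',q).round(1))
im=cv2.imread('pics/side0.png')[0:130,470:560]; a=cv2.resize(im,None,fx=4,fy=4,interpolation=cv2.INTER_CUBIC)
for q in (p,p+.046*x,p-.046*x): cv2.circle(a,tuple(np.int32((proj('side',q)[0]+.5-[470,0])*4)),3,(255,255,0),-1)
t=arm.get_image('top'); u=proj('top',[.4531,.1828,.0945])[0]; print(u); u=u.astype(int)
b=cv2.resize(t[u[1]-65:u[1]+65,u[0]-50:u[0]+50],None,fx=4,fy=4,interpolation=cv2.INTER_CUBIC)
b=np.clip(b.astype(float)*1.8,0,255).astype(np.uint8)
cv2.imwrite('pics/a5.png',np.hstack([a,b]))
"
```

```text
tcp [[500.9 104.7]]
tip+ [[498.4  99.1]]
tip- [[503.5 110.7]]
z+25 [[503.1  95.2]]
y+35 [[515.5 105.6]]
palm [[506.9  79.2]]
[192.94635402 211.55716786]
```

View pics/a5.png

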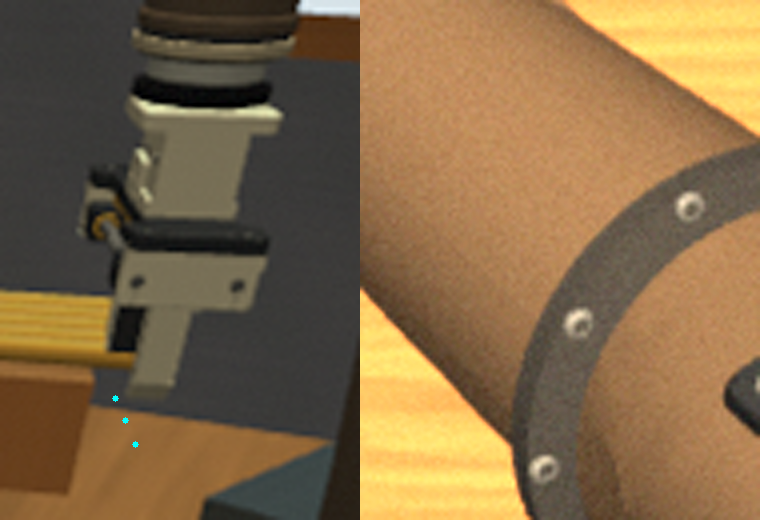

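jog_arm([
  {"translation": [0,0,-40],"turn": [0,0,0]},
  {"translation": [0,0,-80],"turn": [0,0,0]},
  {"translation": [0,0,-105],"turn": [0,0,0]},
  {"translation": [-55,120,-105],"turn": [0,0,0]},
  {"translation": [-93,251,-105],"turn": [0,0,0.3]},
  {"translation": [-93,251,-105],"turn": [0,0,0.38]},
  {"translation": [-93,251,-105],"turn": [0,0,0.38]},
  {"translation": [-93,251,-80],"turn": [0,0,0.38]},
  {"translation": [-93,251,-40],"turn": [0,0,0.38]},
  {"translation": [-93,251,0],"turn": [0,0,0.38]},
  {"translation": [-93,251,40],"turn": [0,0,0.38]},
  {"translation": [-93,251,54],"turn": [0,0,0.38]},
], claw=0.8)

```text
clock: 7.22
position: [0.4615, -0.0871, 0.0403]
ee_rot: [3.141, 0.001, 0.005]
force: [1.5, -1.0, -0.6]
width: 0.18
```

```bash
python3 go.py 460 -85 12 0
```

```text
now [461.5 -87.1  40.3] th 0.001 down [ 0.003  0.001 -1.   ] F [ 1.5 -1.  -0.6] w 16.5 t 7.22 j7 -0.23
tr [-1.6, -2.1, 28.3] turn [0.001, -0.003, 0.001]
```

jog_arm([
  {"translation": [0,0,10],"turn": [0,0,0]},
  {"translation": [0,0,20],"turn": [0,0,0]},
  {"translation": [0,0,28],"turn": [0,0,0]},
  {"translation": [0,0,32],"turn": [0,0,0]},
  {"translation": [0,0,35],"turn": [0,0,0]},
  {"translation": [0,0,36],"turn": [0,0,0]},
  {"translation": [0,0,37],"turn": [0,0,0]},
  {"translation": [0,0,37],"turn": [0,0,0]},
  {"translation": [0,0,37],"turn": [0,0,0]},
])

```text
clock: 7.97
position: [0.461, -0.085, 0.0042]
ee_rot: [3.141, 0.006, 0.002]
force: [0.1, 0.0, 0.5]
width: 0.103
```

```bash
python3 v.py a6; python3 go.py 460 -85 0 0
```

```text
now [460.8 -85.1   4.1] th 0.004 down [ 0.001  0.    -1.   ] F [-0.6 -0.3  0.1] w 9.4 t 8.02 j7 -0.28
tr [-0.8, -0.1, 4.1] turn [0.0, -0.001, 0.004]
```

View pics/a6.png

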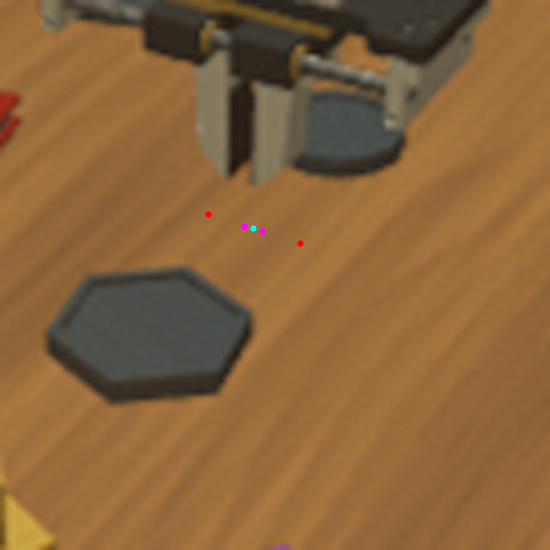

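jog_arm([
  {"translation": [0,0,2],"turn": [0,0,0]},
  {"translation": [0,0,4],"turn": [0,0,0]},
  {"translation": [0,0,5],"turn": [0,0,0]},
  {"translation": [0,0,6],"turn": [0,0,0]},
  {"translation": [0,0,6],"turn": [0,0,0]},
])

```text
clock: 8.43
position: [0.4603, -0.085, -0.0026]
ee_rot: [-3.142, -0.006, 0.001]
force: [0.5, 0.5, 1.1]
width: 0.099
```

jog_arm([
  {"translation": [0,0,3],"turn": [0,0,0]},
  {"translation": [0,0,6],"turn": [0,0,0]},
  {"translation": [0,0,9],"turn": [0,0,0]},
  {"translation": [0,0,12],"turn": [0,0,0]},
  {"translation": [0,0,12],"turn": [0,0,0]},
])

```text
clock: 8.85
position: [0.4601, -0.0849, -0.015]
ee_rot: [-3.141, -0.006, 0.002]
force: [0.0, -0.1, -0.2]
width: 0.101
```

jog_arm([
  {"translation": [0,0,1.5],"turn": [0,0,0]},
  {"translation": [0,0,3],"turn": [0,0,0]},
  {"translation": [0,0,4],"turn": [0,0,0]},
  {"translation": [0,0,4],"turn": [0,0,0]},
])

```text
clock: 9.18
position: [0.4604, -0.085, -0.0185]
ee_rot: [3.142, 0.006, -0.0]
force: [-0.6, 0.1, -0.6]
width: 0.101
```

jog_arm([
  {"translation": [0,0,1],"turn": [0,0,0]},
  {"translation": [0,0,2],"turn": [0,0,0]},
  {"translation": [0,0,3],"turn": [0,0,0]},
  {"translation": [0,0,3],"turn": [0,0,0]},
])

```text
clock: 9.52
position: [0.4605, -0.085, -0.0215]
ee_rot: [3.142, 0.006, -0.0]
force: [0.1, -0.5, 0.2]
width: 0.099
```

```bash
python3 v.py a7; python3 go.py 460 -85 0 0
```

```text
now [460.5 -85.  -21.4] th 0.004 down [-0.  0. -1.] F [-0.3 -0.1  0.3] w 9.1 t 9.57 j7 -0.31
tr [-0.5, 0.0, -21.4] turn [0.0, 0.0, 0.004]
```

View pics/a7.png

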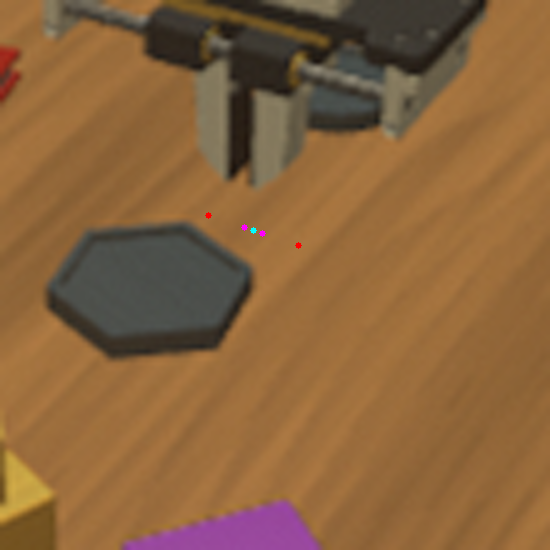

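jog_arm([
  {"translation": [0,0,1],"turn": [0,0,0]},
  {"translation": [0,0,2],"turn": [0,0,0]},
  {"translation": [0,0,2],"turn": [0,0,0]},
])

```text
clock: 9.82
position: [0.4605, -0.085, -0.0235]
ee_rot: [3.142, 0.006, -0.0]
force: [0.3, 0.1, -0.4]
width: 0.099
```

jog_arm([
  {"translation": [0,0,1],"turn": [0,0,0]},
  {"translation": [0,0,2],"turn": [0,0,0]},
  {"translation": [0,0,2],"turn": [0,0,0]},
])

```text
clock: 10.07
position: [0.4605, -0.085, -0.0255]
ee_rot: [3.142, 0.006, -0.0]
force: [1.1, -0.4, -0.3]
width: 0.098
```

jog_arm([
  {"translation": [0,0,1],"turn": [0,0,0]},
  {"translation": [0,0,1.5],"turn": [0,0,0]},
  {"translation": [0,0,1.5],"turn": [0,0,0]},
])

```text
clock: 10.32
position: [0.4605, -0.085, -0.0269]
ee_rot: [3.142, 0.006, -0.0]
force: [0.2, -0.5, 0.2]
width: 0.101
```

jog_arm([
  {"translation": [0,0,1],"turn": [0,0,0]},
  {"translation": [0,0,1.5],"turn": [0,0,0]},
  {"translation": [0,0,1.5],"turn": [0,0,0]},
])

```text
clock: 10.57
position: [0.4605, -0.085, -0.0284]
ee_rot: [3.142, 0.006, -0.0]
force: [-0.4, 0.5, -0.1]
width: 0.097
```

jog_arm([
  {"translation": [0,0,1],"turn": [0,0,0]},
  {"translation": [0,0,1.5],"turn": [0,0,0]},
  {"translation": [0,0,1.5],"turn": [0,0,0]},
])

```text
clock: 10.82
position: [0.4605, -0.085, -0.0299]
ee_rot: [3.142, 0.006, -0.0]
force: [0.1, -0.7, 0.5]
width: 0.1
```

jog_arm([
  {"translation": [0,0,1],"turn": [0,0,0]},
  {"translation": [0,0,1],"turn": [0,0,0]},
  {"translation": [0,0,1],"turn": [0,0,0]},
])

```text
clock: 11.07
position: [0.4605, -0.085, -0.0309]
ee_rot: [3.142, 0.006, -0.0]
force: [0.1, -0.5, -0.0]
width: 0.099
```

jog_arm([
  {"translation": [0,0,1],"turn": [0,0,0]},
  {"translation": [0,0,1],"turn": [0,0,0]},
  {"translation": [0,0,1],"turn": [0,0,0]},
])

```text
clock: 11.32
position: [0.4606, -0.085, -0.0318]
ee_rot: [3.142, 0.006, 0.0]
force: [0.7, 0.6, 0.5]
width: 0.101
```

jog_arm([
  {"translation": [0,0,1],"turn": [0,0,0]},
  {"translation": [0,0,1],"turn": [0,0,0]},
  {"translation": [0,0,1],"turn": [0,0,0]},
])

```text
clock: 11.57
position: [0.4607, -0.085, -0.032]
ee_rot: [3.141, 0.006, 0.001]
force: [-4.1, 0.9, 17.0]
width: 0.101
```

Run:
```python
from h import *
s=arm.observe(); print(s["position"],s["force"],s["ft_torque"])
im=arm.get_image("side"); S=8
p=np.array(s["position"]); p[2]=0
u0=proj("side",p)[0].astype(int)-[37,45]
o=cv2.resize(im[u0[1]:u0[1]+65,u0[0]:u0[0]+75],None,fx=S,fy=S,interpolation=cv2.INTER_CUBIC)
for q,c in [(p,(255,255,0)),(p+[.0045,0.0095,0],(255,0,255)),(p+[-.0045,.0095,0],(255,0,255))]:
    cv2.circle(o,tuple(np.int32((proj("side",q)[0]+.5-u0)*S)),3,c,-1)
cv2.imwrite("pics/a8.png",o)
```

```text
[ 0.46066681 -0.08502082 -0.03195289] [-4.08030317  0.91207833 17.02926918] [ 0.07806757  0.87060543 -0.02479721]
```

View pics/a8.png

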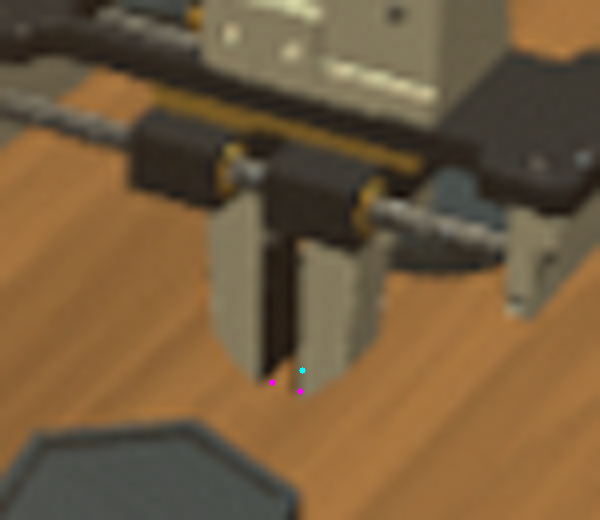

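```bash
python3 go.py 460 -85 145 0 452 181 145 0.382
```

```text
now [460.7 -85.  -32. ] th 0.004 down [ 0.001  0.001 -1.   ] F [-3.9  1.  18.2] w 8.9 t 11.62 j7 -0.33
tr [-0.6, 0.1, -177.0] turn [0.001, -0.001, 0.004]
tr [-7.5, -265.9, -177.2] turn [0.001, -0.0, -0.378]
```

jog_arm([
  {"translation": [0,0,-40],"turn": [0,0,0]},
  {"translation": [0,0,-80],"turn": [0,0,0]},
  {"translation": [0,0,-120],"turn": [0,0,0]},
  {"translation": [0,0,-160],"turn": [0,0,0]},
  {"translation": [0,-25,-178],"turn": [0,0,-0.05]},
  {"translation": [-7.5,-266,-178],"turn": [0,0,-0.378]},
  {"translation": [-7.5,-266,-178],"turn": [0,0,-0.378]},
  {"translation": [-7.5,-266,-178],"turn": [0,0,-0.378]},
  {"translation": [-7.5,-266,-178],"turn": [0,0,-0.378]},
  {"translation": [-7.5,-266,-178],"turn": [0,0,-0.378]},
  {"translation": [-7.5,-266,-178],"turn": [0,0,-0.378]},
  {"translation": [-7.5,-266,-178],"turn": [0,0,-0.378]},
], claw=-0.2)

```text
clock: 12.62
position: [0.4507, 0.1891, 0.1459]
ee_rot: [-3.077, -0.609, -0.003]
force: [-0.5, 1.1, 1.2]
width: 0.603
```

jog_arm([
  {"translation": [0,0,0],"turn": [0,0,0]},
  {"translation": [0,0,0],"turn": [0,0,0]},
  {"translation": [0,0,0],"turn": [0,0,0]},
  {"translation": [0,0,0],"turn": [0,0,0]},
])

```text
clock: 12.95
position: [0.4523, 0.1793, 0.145]
ee_rot: [3.084, 0.592, -0.001]
force: [-0.2, -0.7, 0.0]
width: 0.603
```

```bash
python3 go.py 452 181 63 0.382
```

```text
now [452.3 179.3 145. ] th 0.379 down [-0.001  0.001 -1.   ] F [-0.2 -0.7  0. ] w 55.5 t 12.95 j7 -0.38
tr [0.4, -1.8, 82.0] turn [0.001, 0.001, -0.003]
```

jog_arm([
  {"translation": [0,0,10],"turn": [0,0,0]},
  {"translation": [0,0,25],"turn": [0,0,0]},
  {"translation": [0,0,40],"turn": [0,0,0]},
  {"translation": [0,0,55],"turn": [0,0,0]},
  {"translation": [0,0,67],"turn": [0,0,0]},
  {"translation": [0,0,76],"turn": [0,0,0]},
  {"translation": [0,0,82],"turn": [0,0,0]},
  {"translation": [0,0,82],"turn": [0,0,0]},
  {"translation": [0,0,82],"turn": [0,0,0]},
  {"translation": [0,0,82],"turn": [0,0,0]},
])

```text
clock: 13.78
position: [0.4524, 0.1811, 0.0636]
ee_rot: [-3.084, -0.596, -0.001]
force: [0.4, 0.4, 0.2]
width: 0.599
```

Run:
```python
from h import *
s=arm.observe(); print(s["position"],s["force"],s["width"]*92)
im=arm.get_image("side"); S=7
u0=proj("side",[.452,.181,.1])[0].astype(int)-[40,40]
cv2.imwrite("pics/a9.png",cv2.resize(im[u0[1]:u0[1]+80,u0[0]:u0[0]+80],None,fx=S,fy=S,interpolation=cv2.INTER_CUBIC))
```

```text
[0.4524001  0.18113629 0.06364561] [0.41358755 0.3547176  0.22205334] 55.06805012156848
```

View pics/a9.png

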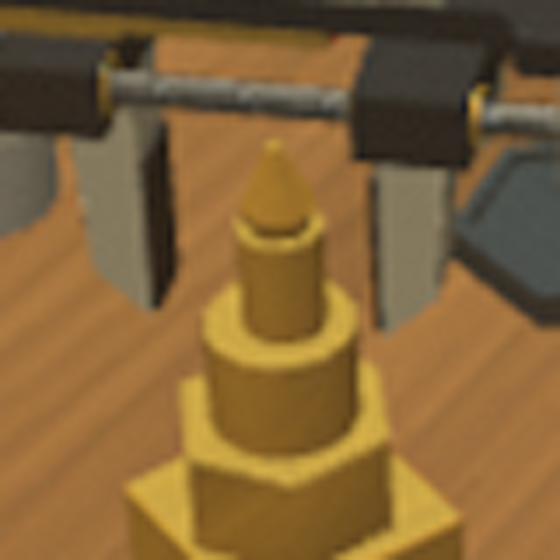

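jog_arm([
  {"translation": [0,0,0],"turn": [0,0,0]},
  {"translation": [0,0,0],"turn": [0,0,0]},
  {"translation": [0,0,0],"turn": [0,0,0]},
  {"translation": [0,0,0],"turn": [0,0,0]},
  {"translation": [0,0,0],"turn": [0,0,0]},
  {"translation": [0,0,0],"turn": [0,0,0]},
  {"translation": [0,0,0],"turn": [0,0,0]},
  {"translation": [0,0,0],"turn": [0,0,0]},
], claw=1, grip_force=10)

```text
clock: 14.5
position: [0.4519, 0.1809, 0.0632]
ee_rot: [3.084, 0.596, -0.0]
force: [-0.7, -1.0, 1.9]
width: 0.234
```

jog_arm([
  {"translation": [0,0,0],"turn": [0,0,0]},
  {"translation": [0,0,-3],"turn": [0,0,0]},
  {"translation": [0,0,-8],"turn": [0,0,0]},
  {"translation": [0,0,-18],"turn": [0,0,0]},
  {"translation": [0,0,-30],"turn": [0,0,0]},
  {"translation": [0,0,-40],"turn": [0,0,0]},
  {"translation": [0,0,-45],"turn": [0,0,0]},
  {"translation": [0,0,-45],"turn": [0,0,0]},
], grip_force=25)

```text
clock: 15.17
position: [0.4529, 0.1814, 0.1097]
ee_rot: [-3.084, -0.596, -0.004]
force: [-0.1, 0.6, -1.8]
width: 0.231
```

```bash
python3 - <<'E'
from h import *
for c in ("top","side"):
    im=cv2.imread(f"pics/{c}0.png"); u=proj(c,[.635,.265,.01])[0]
    m=((im.max(2)<75)).astype(np.uint8); n,l,st,ce=cv2.connectedComponentsWithStats(m)
    k=[i for i in range(1,n) if np.hypot(*(ce[i]-u))<12 and st[i,4]>60]
    if k: print(c,fit("small_dish",0,(.635,.265),{c:(l==k[0]).astype(float)}))
E
python3 go.py 635 265 105 0.382 635 265 -15 0.382
```

```text
top (np.float64(0.6316605641789106), np.float64(0.26310106132481836), np.float64(0.13657896338666062), np.float64(0.12176397587231957))
side (np.float64(0.6361461655850112), np.float64(0.26422313517611923), np.float64(0.061890241575007894), np.float64(0.6045114984619891))
now [452.9 181.4 109.7] th 0.382 down [ 0.003  0.    -1.   ] F [-0.1  0.6 -1.8] w 21.2 t 15.17 j7 -0.43
tr [200.1, -9.7, 5.2] turn [0.0, -0.003, -0.0]
tr [199.8, -9.7, 125.2] turn [0.0, -0.003, -0.0]
```

jog_arm([
  {"translation": [8,0,1],"turn": [0,0,0]},
  {"translation": [28,-1,1],"turn": [0,0,0]},
  {"translation": [58,-3,2],"turn": [0,0,0]},
  {"translation": [95,-5,3],"turn": [0,0,0]},
  {"translation": [132,-6,4],"turn": [0,0,0]},
  {"translation": [163,-8,5],"turn": [0,0,0]},
  {"translation": [186,-9,5],"turn": [0,-0.003,0]},
  {"translation": [197,-9,15],"turn": [0,-0.003,0]},
  {"translation": [199,-9,35],"turn": [0,-0.003,0]},
  {"translation": [199,-9,60],"turn": [0,-0.003,0]},
  {"translation": [199,-9,80],"turn": [0,-0.003,0]},
  {"translation": [199,-9,95],"turn": [0,-0.003,0]},
])

```text
clock: 16.17
position: [0.6317, 0.2624, 0.0096]
ee_rot: [3.083, 0.596, -0.01]
force: [-0.4, 0.2, -1.0]
width: 0.232
```

jog_arm([
  {"translation": [0,0,5],"turn": [0,0,0]},
  {"translation": [0,0,8],"turn": [0,0,0]},
  {"translation": [0,0,8],"turn": [0,0,0]},
  {"translation": [0,0,8],"turn": [0,0,0]},
])

```text
clock: 16.5
position: [0.6339, 0.2639, 0.0062]
ee_rot: [3.084, 0.596, -0.002]
force: [1.1, 0.2, -0.4]
width: 0.236
```

```bash
python3 - <<'E'
from h import *
im=arm.get_image("side"); S=7
u0=proj("side",[.634,.264,.02])[0].astype(int)-[40,45]
cv2.imwrite("pics/b1.png",cv2.resize(im[u0[1]:u0[1]+80,u0[0]:u0[0]+80],None,fx=S,fy=S,interpolation=cv2.INTER_CUBIC))
E
python3 go.py 634 264 -17 0.382
```

```text
now [634.  264.    6.5] th 0.382 down [-0.001 -0.    -1.   ] F [-0.2  0.2 -1.4] w 21.8 t 16.55 j7 -0.46
tr [-0.0, -0.0, 23.5] turn [-0.0, 0.001, -0.0]
```

View pics/b1.png

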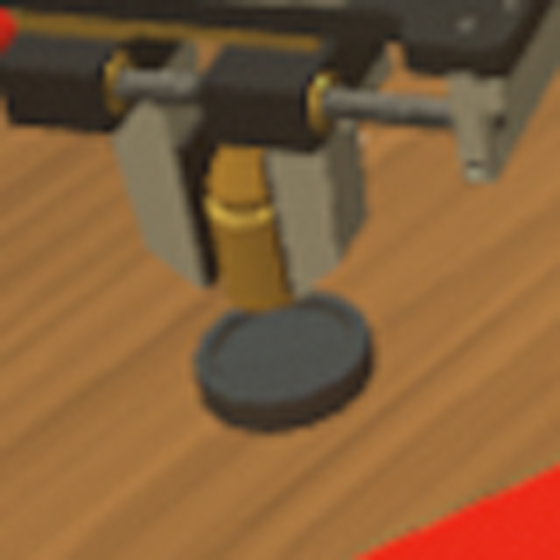

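Run:
```python
from h import *
u0=proj("side",[.634,.264,.02])[0].astype(int)-[40,45]
f=lambda px,z:(back("side",u0+np.array(px)/7-.5,z)[0]*1e3).round(1)
print(u0,"rim centre",f((284,349),.012),"finial bottom ctr",f((252,299),.0335),"finger near tips",f((207,285),.0385),f((297,296),.0385))
t=cv2.imread("pics/top0.png"); m=t.max(2)<75; n,l,st,ce=cv2.connectedComponentsWithStats(m.astype(np.uint8))
for i in range(1,n):
    if st[i,4]>150: print("top dark",ce[i].round(1),st[i,4],(back("top",ce[i],.009)[0]*1e3).round(1))
```

```text
[107 242] rim centre [633.1 266.7  12. ] finial bottom ctr [634.3 272.5  33.5] finger near tips [643.9 278.4  38.5] [619.7 269.4  38.5]
top dark [409.6 139.5] 1790 [ 615.9 -274.8    9. ]
top dark [163.8 139.1] 358 [630.6 262.4   9. ]
top dark [281.6 214.6] 1129 [456.8   7.8   9. ]
top dark [369.4 210.7] 731 [ 460.7 -179.1    9. ]
top dark [291.2 408.9] 1153 [63.8 -2.   9. ]
```

jog_arm([
  {"translation": [-0.8,-2,6],"turn": [0,0,0]},
  {"translation": [-0.8,-2,13],"turn": [0,0,0]},
  {"translation": [-0.8,-2,18],"turn": [0,0,0]},
  {"translation": [-0.8,-2,21],"turn": [0,0,0]},
  {"translation": [-0.8,-2,22],"turn": [0,0,0]},
  {"translation": [-0.8,-2,23],"turn": [0,0,0]},
  {"translation": [-0.8,-2,23.5],"turn": [0,0,0]},
  {"translation": [-0.8,-2,23.5],"turn": [0,0,0]},
])

```text
clock: 17.22
position: [0.6314, 0.2647, -0.0177]
ee_rot: [3.083, 0.596, -0.006]
force: [-3.7, -1.6, 4.9]
width: 0.233
```

jog_arm([
  {"translation": [0,0,0.5],"turn": [0,0,0]},
  {"translation": [0,0,0.5],"turn": [0,0,0]},
  {"translation": [0,0,0.5],"turn": [0,0,0]},
])

```text
clock: 17.47
position: [0.6314, 0.2647, -0.0178]
ee_rot: [3.083, 0.596, -0.005]
force: [-4.7, -3.0, 9.5]
width: 0.231
```

jog_arm([
  {"translation": [0,0,-0.7],"turn": [0,0,0]},
  {"translation": [0,0,-0.7],"turn": [0,0,0]},
  {"translation": [0,0,-0.7],"turn": [0,0,0]},
  {"translation": [0,0,-0.7],"turn": [0,0,0]},
  {"translation": [0,0,-0.7],"turn": [0,0,0]},
  {"translation": [0,0,-0.7],"turn": [0,0,0]},
], claw=0)

```text
clock: 17.97
position: [0.6318, 0.2651, -0.0182]
ee_rot: [3.084, 0.596, -0.005]
force: [0.3, 0.4, 0.4]
width: 0.498
```

jog_arm([
  {"translation": [0,0,-10],"turn": [0,0,0]},
  {"translation": [0,0,-30],"turn": [0,0,0]},
  {"translation": [0,0,-60],"turn": [0,0,0]},
  {"translation": [0,0,-100],"turn": [0,0,0]},
  {"translation": [0,0,-120],"turn": [0,0,0]},
  {"translation": [0,0,-130],"turn": [0,0,0]},
  {"translation": [0,0,-130],"turn": [0,0,0]},
  {"translation": [0,0,-130],"turn": [0,0,0]},
], claw=-0.5)

```text
clock: 18.63
position: [0.632, 0.2649, 0.1118]
ee_rot: [3.084, 0.596, -0.004]
force: [-0.6, 0.5, -0.5]
width: 0.751
```

```bash
python3 go.py 452.5 181 110 0.382 452.5 181 33.5 0.382
```

```text
now [632.  264.9 111.8] th 0.382 down [-0.003  0.    -1.   ] F [-0.6  0.5 -0.5] w 69.1 t 18.63 j7 -0.41
tr [-197.8, 11.0, 2.3] turn [0.0, 0.003, -0.0]
tr [-197.6, 10.9, 78.8] turn [0.0, 0.003, -0.0]
```

jog_arm([
  {"translation": [-10,0,1],"turn": [0,0,0]},
  {"translation": [-32,2,1],"turn": [0,0,0]},
  {"translation": [-62,3,2],"turn": [0,0,0]},
  {"translation": [-97,5,2],"turn": [0,0,0]},
  {"translation": [-132,7,2],"turn": [0,0,0]},
  {"translation": [-163,9,2],"turn": [0,0.003,0]},
  {"translation": [-185,10,2],"turn": [0,0.003,0]},
  {"translation": [-195,11,4],"turn": [0,0.003,0]},
  {"translation": [-197.5,11,18],"turn": [0,0.003,0]},
  {"translation": [-197.5,11,35],"turn": [0,0.003,0]},
  {"translation": [-197.5,11,55],"turn": [0,0.003,0]},
  {"translation": [-197.5,11,70],"turn": [0,0.003,0]},
])

```text
clock: 19.63
position: [0.4521, 0.1807, 0.0401]
ee_rot: [3.084, 0.596, -0.003]
force: [-0.0, -0.1, -0.6]
width: 0.748
```

jog_arm([
  {"translation": [0,0,5],"turn": [0,0,0]},
  {"translation": [0,0,8.5],"turn": [0,0,0]},
  {"translation": [0,0,8.5],"turn": [0,0,0]},
  {"translation": [0,0,8.5],"turn": [0,0,0]},
])

```text
clock: 19.97
position: [0.453, 0.1815, 0.0342]
ee_rot: [-3.084, -0.596, -0.0]
force: [0.0, -0.6, -0.6]
width: 0.748
```

```bash
python3 - <<'E'
from h import *
im=arm.get_image("side"); S=5
a,b=proj("side",[[.452,.181,.06],[.634,.264,.03]]).astype(int)
c=[cv2.resize(im[u[1]-40:u[1]+40,u[0]-40:u[0]+40],None,fx=S,fy=S,interpolation=cv2.INTER_CUBIC) for u in (a,b)]
cv2.imwrite("pics/b2.png",np.hstack(c))
E
python3 go.py 452.7 181 33 0.382
```

```text
now [453.2 181.6  34.4] th 0.382 down [ 0.001 -0.    -1.   ] F [-0.6  0.1  0.8] w 69.5 t 20.02 j7 -0.53
tr [-0.6, 0.4, 1.4] turn [-0.0, -0.001, -0.0]
```

View pics/b2.png

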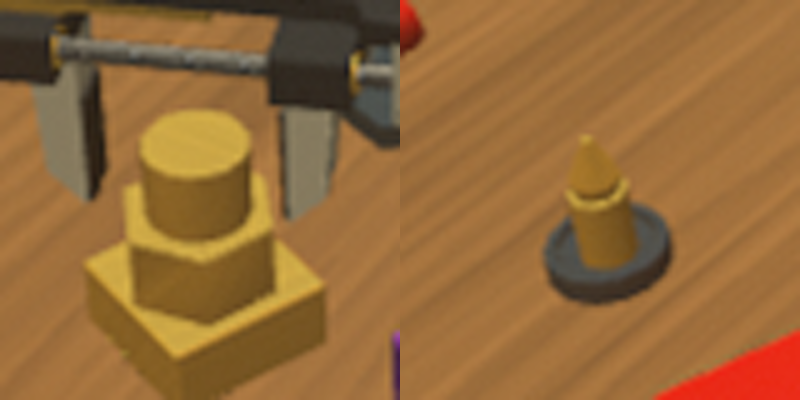

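jog_arm([
  {"translation": [-0.6,0.4,1.4],"turn": [0,0,0]},
  {"translation": [-0.6,0.4,1.4],"turn": [0,0,0]},
  {"translation": [-0.6,0.4,1.4],"turn": [0,0,0]},
  {"translation": [-0.6,0.4,1.4],"turn": [0,0,0]},
  {"translation": [-0.6,0.4,1.4],"turn": [0,0,0]},
  {"translation": [-0.6,0.4,1.4],"turn": [0,0,0]},
  {"translation": [-0.6,0.4,1.4],"turn": [0,0,0]},
], claw=1, grip_force=10)

```text
clock: 20.6
position: [0.4524, 0.1807, 0.0328]
ee_rot: [3.084, 0.596, 0.0]
force: [-1.6, 0.4, 3.5]
width: 0.432
```

jog_arm([
  {"translation": [0,0,0],"turn": [0,0,0]},
  {"translation": [0,0,-3],"turn": [0,0,0]},
  {"translation": [0,0,-8],"turn": [0,0,0]},
  {"translation": [0,0,-18],"turn": [0,0,0]},
  {"translation": [0,0,-28],"turn": [0,0,0]},
  {"translation": [0,0,-35],"turn": [0,0,0]},
  {"translation": [0,0,-35],"turn": [0,0,0]},
  {"translation": [0,0,-35],"turn": [0,0,0]},
], grip_force=35)

```text
clock: 21.27
position: [0.4528, 0.1808, 0.0683]
ee_rot: [-3.085, -0.596, -0.002]
force: [0.9, 0.3, -1.7]
width: 0.432
```

```bash
python3 go.py 463.5 -177.5 68 0 463.5 -177.5 -14 0
```

```text
now [452.8 180.8  68.3] th 0.382 down [ 0.002  0.    -1.   ] F [ 0.9  0.3 -1.7] w 39.7 t 21.27 j7 -0.48
tr [-123.5, 336.5, 0.1] turn [-0.0, -0.002, 0.382]
tr [-123.7, 336.4, 82.1] turn [-0.0, -0.002, 0.382]
```

jog_arm([
  {"translation": [-3,8,0],"turn": [0,0,0.01]},
  {"translation": [-10,28,0],"turn": [0,0,0.03]},
  {"translation": [-22,61,0],"turn": [0,0,0.07]},
  {"translation": [-37,101,0],"turn": [0,0,0.115]},
  {"translation": [-53,143,0],"turn": [0,0,0.16]},
  {"translation": [-68,185,0],"turn": [0,0,0.21]},
  {"translation": [-83,227,0],"turn": [0,0,0.26]},
  {"translation": [-98,267,0],"turn": [0,0,0.3]},
  {"translation": [-110,300,0],"turn": [0,0,0.34]},
  {"translation": [-118,322,5],"turn": [0,-0.002,0.365]},
  {"translation": [-122,333,15],"turn": [0,-0.002,0.38]},
  {"translation": [-123.5,336.5,30],"turn": [0,-0.002,0.382]},
])

```text
clock: 22.27
position: [0.4629, -0.1816, 0.0373]
ee_rot: [3.14, -0.01, -0.002]
force: [0.7, -0.1, -1.1]
width: 0.427
```

jog_arm([
  {"translation": [0,0,15],"turn": [0,0,0]},
  {"translation": [0,0,28],"turn": [0,0,0]},
  {"translation": [0,0,36],"turn": [0,0,0]},
  {"translation": [0,0,40],"turn": [0,0,0]},
  {"translation": [0,0,40],"turn": [0,0,0]},
  {"translation": [0,0,40],"turn": [0,0,0]},
])

```text
clock: 22.77
position: [0.4631, -0.1773, -0.0023]
ee_rot: [3.141, 0.001, -0.003]
force: [0.3, 0.0, -2.0]
width: 0.426
```

```bash
python3 go.py 463.5 -177.5 -16.5 0
python3 - <<'E'
from h import *
m=[r for r in arm.trace("side","round_dish") if np.hypot(r["box"][0]+r["box"][2]/2-331,r["box"][1]+r["box"][3]/2-214)<25]
d=arm.trace("side","drum")
print([(x["confidence"],x["box"]) for x in m[:1]+d[:2]], proj("side",[.4635,-.1775,.009]),proj("side",[.4635,-.1775,.04]))
E
```

```text
now [ 463.1 -177.3   -2.3] th 0.0 down [-0.002  0.    -1.   ] F [ 0.3  0.  -2. ] w 39.2 t 22.77 j7 -0.12
tr [0.4, 0.2, 14.2] turn [0.0, 0.002, 0.0]
[(0.84, [317.5, 205.0, 24.1, 15.9]), (0.91, [235.4, 258.2, 24.6, 25.4])] [[330.32566695 210.9707378 ]] [[330.84600408 199.90228197]]
```

jog_arm([
  {"translation": [0.4,0.2,5],"turn": [0,0,0]},
  {"translation": [0.4,0.2,9],"turn": [0,0,0]},
  {"translation": [0.4,0.2,12],"turn": [0,0,0]},
  {"translation": [0.4,0.2,14],"turn": [0,0,0]},
  {"translation": [0.4,0.2,15],"turn": [0,0,0]},
  {"translation": [0.4,0.2,15],"turn": [0,0,0]},
])

```text
clock: 23.37
position: [0.4632, -0.1778, -0.0177]
ee_rot: [3.141, -0.0, -0.004]
force: [0.5, 0.4, -1.5]
width: 0.43
```

jog_arm([
  {"translation": [0,0,0.5],"turn": [0,0,0]},
  {"translation": [0,0,1],"turn": [0,0,0]},
  {"translation": [0,0,1],"turn": [0,0,0]},
])

```text
clock: 23.62
position: [0.4636, -0.1778, -0.0182]
ee_rot: [3.141, -0.0, -0.003]
force: [-0.2, -0.4, 0.6]
width: 0.428
```

Just touching the floor (−18.2 as predicted). Press another hair to confirm, then release.

jog_arm([
  {"translation": [0,0,0.5],"turn": [0,0,0]},
  {"translation": [0,0,0.5],"turn": [0,0,0]},
])

```text
clock: 23.78
position: [0.4636, -0.1779, -0.0183]
ee_rot: [3.141, -0.0, -0.002]
force: [-3.4, 1.5, 8.6]
width: 0.426
```

jog_arm([
  {"translation": [0,0,-0.5],"turn": [0,0,0]},
  {"translation": [0,0,-0.5],"turn": [0,0,0]},
  {"translation": [0,0,-0.5],"turn": [0,0,0]},
  {"translation": [0,0,-0.5],"turn": [0,0,0]},
  {"translation": [0,0,-0.5],"turn": [0,0,0]},
], claw=-0.4)

```text
clock: 24.2
position: [0.4634, -0.1779, -0.0185]
ee_rot: [3.141, -0.0, -0.003]
force: [-0.3, -0.0, -0.2]
width: 0.688
```

jog_arm([
  {"translation": [0,0,-10],"turn": [0,0,0]},
  {"translation": [0,0,-30],"turn": [0,0,0]},
  {"translation": [0,0,-60],"turn": [0,0,0]},
  {"translation": [0,0,-85],"turn": [0,0,0]},
  {"translation": [0,0,-98],"turn": [0,0,0]},
  {"translation": [0,0,-98],"turn": [0,0,0]},
  {"translation": [0,0,-98],"turn": [0,0,0]},
], claw=-0.9)

```text
clock: 24.78
position: [0.4641, -0.1781, 0.0806]
ee_rot: [3.14, -0.001, -0.0]
force: [0.1, 0.2, -1.1]
width: 0.945
```

```bash
python3 go.py 453 181.5 80 0.644 453 181.5 3 0.644
python3 - <<'E'
from h import *
im=arm.get_image("side")
for q in ("drum","collar","base"):
    r=arm.trace("side",q); print(q,[(round(x["confidence"],2),np.round(x["box"],0).tolist()) for x in r][:3])
    if q!="drum" :
        x=[x for x in r if np.hypot(x["box"][0]+x["box"][2]/2-249,x["box"][1]+x["box"][3]/2-290)<20]
        if x:
            m=np.array(x[0]["region"]).astype(float)
            if q=="collar": v=fit(q,.03,(.4535,.182),{"side":m}); oc=mask("side",q,*v[:3],.03)
            else: v=fit(q,0,(.4535,.182),{"side":m},{"side":oc})
            print(np.round(v,4))
E
```

```text
now [ 464.1 -178.1   80.6] th -0.0 down [-0.     0.001 -1.   ] F [ 0.1  0.2 -1.1] w 87.0 t 24.78 j7 -0.02
tr [-11.3, -359.6, 0.2] turn [0.001, 0.001, -0.644]
tr [-11.3, -359.7, 77.2] turn [0.001, 0.001, -0.644]
drum [(0.66, [322.0, 197.0, 18.0, 15.0])]
collar [(0.61, [234.0, 270.0, 30.0, 33.0])]
[0.454  0.1829 0.1506 0.0385]
base [(0.8, [159.0, 310.0, 49.0, 45.0]), (0.65, [289.0, 296.0, 47.0, 42.0]), (0.64, [225.0, 287.0, 48.0, 34.0])]
[0.4545 0.1812 1.1582 0.1039]
```

jog_arm([
  {"translation": [0,-8,0],"turn": [0,0,-0.01]},
  {"translation": [0,-30,0],"turn": [0,0,-0.05]},
  {"translation": [-2,-65,0],"turn": [0,0,-0.11]},
  {"translation": [-3,-104,0],"turn": [0,0,-0.19]},
  {"translation": [-5,-144,0],"turn": [0,0,-0.27]},
  {"translation": [-6,-184,0],"turn": [0,0,-0.35]},
  {"translation": [-7,-224,0],"turn": [0,0,-0.43]},
  {"translation": [-9,-264,0],"turn": [0,0,-0.51]},
  {"translation": [-10,-302,0],"turn": [0,0,-0.57]},
  {"translation": [-11,-335,0],"turn": [0,0,-0.62]},
  {"translation": [-11,-353,5],"turn": [0,0,-0.65]},
  {"translation": [-11,-360,15],"turn": [0,0,-0.66]},
])

```text
clock: 25.98
position: [0.4522, 0.1872, 0.0648]
ee_rot: [-2.966, -1.028, -0.0]
force: [0.2, -0.0, 0.5]
width: 0.953
```

jog_arm([
  {"translation": [0,0,15],"turn": [0,0,0]},
  {"translation": [0,0,30],"turn": [0,0,0]},
  {"translation": [0,0,45],"turn": [0,0,0]},
  {"translation": [0,0,55],"turn": [0,0,0]},
  {"translation": [0,0,58],"turn": [0,0,0]},
  {"translation": [0,0,58],"turn": [0,0,0]},
  {"translation": [0,0,58],"turn": [0,0,0]},
])

```text
clock: 26.57
position: [0.4525, 0.182, 0.0066]
ee_rot: [-2.972, -1.017, 0.003]
force: [0.4, 0.3, 0.0]
width: 0.951
```

```bash
python3 go.py 453 182 3 0.664
```

```text
now [452.5 182.    6.6] th 0.66 down [-0.002 -0.001 -1.   ] F [0.4 0.3 0. ] w 87.5 t 26.57 j7 -0.34
tr [0.4, 0.3, 3.6] turn [-0.001, 0.002, -0.004]
```

jog_arm([
  {"translation": [0.4,0.3,3.6],"turn": [0,0,-0.004]},
  {"translation": [0.4,0.3,3.6],"turn": [0,0,-0.004]},
  {"translation": [0.4,0.3,3.6],"turn": [0,0,-0.004]},
  {"translation": [0.4,0.3,3.6],"turn": [0,0,-0.004]},
  {"translation": [0.4,0.3,3.6],"turn": [0,0,-0.004]},
  {"translation": [0.4,0.3,3.6],"turn": [0,0,-0.004]},
  {"translation": [0.4,0.3,3.6],"turn": [0,0,-0.004]},
  {"translation": [0.4,0.3,3.6],"turn": [0,0,-0.004]},
], claw=1, grip_force=12)

```text
clock: 27.23
position: [0.453, 0.1821, 0.003]
ee_rot: [2.97, 1.024, -0.003]
force: [-0.7, -1.0, 4.1]
width: 0.565
```

jog_arm([
  {"translation": [0,0,0],"turn": [0,0,0]},
  {"translation": [0,0,0],"turn": [0,0,0]},
  {"translation": [0,0,-3],"turn": [0,0,0]},
  {"translation": [0,0,-8],"turn": [0,0,0]},
  {"translation": [0,0,-18],"turn": [0,0,0]},
  {"translation": [0,0,-28],"turn": [0,0,0]},
  {"translation": [0,0,-35],"turn": [0,0,0]},
  {"translation": [0,0,-35],"turn": [0,0,0]},
  {"translation": [0,0,-35],"turn": [0,0,0]},
], grip_force=45)

```text
clock: 27.98
position: [0.4536, 0.1822, 0.0385]
ee_rot: [-2.97, -1.023, 0.001]
force: [-0.2, 0.1, -2.2]
width: 0.562
```

```bash
python3 go.py 460.5 8.5 38 0.169 460.5 8.5 -10 0.169
```

```text
now [453.6 182.2  38.5] th 0.664 down [-0. -0. -1.] F [-0.2  0.1 -2.2] w 51.7 t 27.98 j7 -0.29
tr [-101.6, 141.1, 0.5] turn [-0.0, 0.0, 0.495]
tr [-101.6, 141.1, 48.5] turn [-0.0, 0.0, 0.495]
```

jog_arm([
  {"translation": [-3,4,0],"turn": [0,0,0.01]},
  {"translation": [-10,14,0],"turn": [0,0,0.05]},
  {"translation": [-21,29,0],"turn": [0,0,0.1]},
  {"translation": [-34,47,0],"turn": [0,0,0.17]},
  {"translation": [-48,67,0],"turn": [0,0,0.24]},
  {"translation": [-62,87,0],"turn": [0,0,0.31]},
  {"translation": [-76,106,0],"turn": [0,0,0.38]},
  {"translation": [-88,123,0],"turn": [0,0,0.43]},
  {"translation": [-97,134,3],"turn": [0,0,0.47]},
  {"translation": [-101,140,10],"turn": [0,0,0.49]},
  {"translation": [-101.5,141,20],"turn": [0,0,0.495]},
  {"translation": [-101.5,141,33],"turn": [0,0,0.495]},
])

```text
clock: 28.98
position: [0.4603, 0.0087, 0.0042]
ee_rot: [-3.13, -0.264, 0.002]
force: [-0.1, -0.6, -1.7]
width: 0.561
```

jog_arm([
  {"translation": [0,0,8],"turn": [0,0,0]},
  {"translation": [0,0,12],"turn": [0,0,0]},
  {"translation": [0,0,12],"turn": [0,0,0]},
  {"translation": [0,0,12],"turn": [0,0,0]},
  {"translation": [0,0,12],"turn": [0,0,0]},
])

```text
clock: 29.4
position: [0.4602, 0.0092, -0.0068]
ee_rot: [3.13, 0.266, -0.002]
force: [-0.4, -0.0, -2.3]
width: 0.563
```

```bash
python3 go.py 460.5 8.5 -17 0.169
```

```text
now [460.2   9.2  -6.8] th 0.17 down [-0.001 -0.    -1.   ] F [-0.4 -0.  -2.3] w 51.8 t 29.4 j7 -0.41
tr [0.2, 0.7, 10.2] turn [-0.0, 0.001, 0.001]
```

jog_arm([
  {"translation": [0.2,0.7,4],"turn": [0,0,0]},
  {"translation": [0.2,0.7,7.5],"turn": [0,0,0]},
  {"translation": [0.2,0.7,9.5],"turn": [0,0,0]},
  {"translation": [0.2,0.7,10.2],"turn": [0,0,0]},
  {"translation": [0.2,0.7,10.7],"turn": [0,0,0]},
  {"translation": [0.2,0.7,10.7],"turn": [0,0,0]},
])

```text
clock: 29.9
position: [0.4602, 0.0079, -0.0179]
ee_rot: [3.13, 0.265, -0.003]
force: [-0.4, -0.4, -2.1]
width: 0.566
```

jog_arm([
  {"translation": [0,0,0.4],"turn": [0,0,0]},
  {"translation": [0,0,0.8],"turn": [0,0,0]},
  {"translation": [0,0,0.8],"turn": [0,0,0]},
])

```text
clock: 30.15
position: [0.4603, 0.0079, -0.018]
ee_rot: [3.13, 0.265, -0.003]
force: [-2.8, -0.5, 8.7]
width: 0.562
```

jog_arm([
  {"translation": [0,0,-0.5],"turn": [0,0,0]},
  {"translation": [0,0,-0.5],"turn": [0,0,0]},
  {"translation": [0,0,-0.5],"turn": [0,0,0]},
  {"translation": [0,0,-0.5],"turn": [0,0,0]},
  {"translation": [0,0,-0.5],"turn": [0,0,0]},
], claw=-0.6)

```text
clock: 30.57
position: [0.4603, 0.0079, -0.0181]
ee_rot: [3.13, 0.265, -0.003]
force: [-0.4, -0.4, 1.0]
width: 0.793
```

jog_arm([
  {"translation": [0,0,-10],"turn": [0,0,0]},
  {"translation": [0,0,-30],"turn": [0,0,0]},
  {"translation": [0,0,-55],"turn": [0,0,0]},
  {"translation": [0,0,-70],"turn": [0,0,0]},
  {"translation": [0,0,-70],"turn": [0,0,0]},
  {"translation": [0,0,-70],"turn": [0,0,0]},
], claw=-1)

```text
clock: 31.07
position: [0.4611, 0.0078, 0.0529]
ee_rot: [3.13, 0.264, 0.0]
force: [-0.4, 0.2, -0.9]
width: 1.001
```

```bash
python3 go.py 453 181 52 -0.42
python3 - <<'E'
from h import *
im=arm.get_image("side")
r=arm.trace("side","base")
for x in r:
    b=x["box"]
    if abs(b[0]+b[2]/2-250)<15: print(np.round(fit("base",0,(.4535,.182),{"side":np.array(x["region"]).astype(float)}),4))
r=arm.trace("side","collar"); print([(round(x["confidence"],2),np.round(x["box"])) for x in r])
E
```

```text
now [461.1   7.8  52.9] th 0.168 down [ 0.     0.001 -1.   ] F [-0.4  0.2 -0.9] w 92.1 t 31.07 j7 -0.32
tr [21.1, -172.1, 0.8] turn [0.001, -0.0, 0.588]
[0.454  0.182  1.1493 0.0522]
[]
```

jog_arm([
  {"translation": [0,-8,0],"turn": [0,0,0.05]},
  {"translation": [3,-25,0],"turn": [0,0,0.12]},
  {"translation": [6,-50,0],"turn": [0,0,0.2]},
  {"translation": [9,-77,0],"turn": [0,0,0.28]},
  {"translation": [13,-104,0],"turn": [0,0,0.36]},
  {"translation": [16,-130,0],"turn": [0,0,0.44]},
  {"translation": [19,-152,0],"turn": [0,0,0.51]},
  {"translation": [21,-167,0],"turn": [0,0,0.56]},
  {"translation": [21,-172,5],"turn": [0,0,0.589]},
  {"translation": [21,-172,18],"turn": [0,0,0.589]},
  {"translation": [21,-172,32],"turn": [0,0,0.589]},
  {"translation": [21,-172,45],"turn": [0,0,0.589]},
])

```text
clock: 32.22
position: [0.4513, 0.181, 0.0054]
ee_rot: [3.071, -0.653, -0.005]
force: [0.0, -0.3, -0.4]
width: 1.0
```

jog_arm([
  {"translation": [0,0,10],"turn": [0,0,0]},
  {"translation": [0,0,20],"turn": [0,0,0]},
  {"translation": [0,0,28],"turn": [0,0,0]},
  {"translation": [0,0,32],"turn": [0,0,0]},
  {"translation": [0,0,32],"turn": [0,0,0]},
  {"translation": [0,0,32],"turn": [0,0,0]},
])

```text
clock: 32.72
position: [0.452, 0.181, -0.0251]
ee_rot: [3.072, -0.655, -0.003]
force: [-0.6, 0.1, -0.5]
width: 1.001
```

```bash
python3 go.py 453 181 -27 -0.421
```

```text
now [452.  181.  -25.1] th -0.42 down [-0.002  0.001 -1.   ] F [-0.6  0.1 -0.5] w 92.1 t 32.72 j7 -1.27
tr [0.9, -0.4, 1.9] turn [0.001, 0.002, 0.001]
```

jog_arm([
  {"translation": [0.9,-0.4,1.9],"turn": [0,0,0]},
  {"translation": [0.9,-0.4,1.9],"turn": [0,0,0]},
  {"translation": [0.9,-0.4,1.9],"turn": [0,0,0]},
  {"translation": [0.9,-0.4,1.9],"turn": [0,0,0]},
  {"translation": [0.9,-0.4,1.9],"turn": [0,0,0]},
  {"translation": [0.9,-0.4,1.9],"turn": [0,0,0]},
  {"translation": [0.9,-0.4,1.9],"turn": [0,0,0]},
], claw=1, grip_force=20)

```text
clock: 33.3
position: [0.4528, 0.1812, -0.0268]
ee_rot: [3.072, -0.654, -0.003]
force: [-2.5, -0.1, 6.1]
width: 0.718
```

jog_arm([
  {"translation": [0,0,0],"turn": [0,0,0]},
  {"translation": [0,0,0],"turn": [0,0,0]},
  {"translation": [0,0,-3],"turn": [0,0,0]},
  {"translation": [0,0,-10],"turn": [0,0,0]},
  {"translation": [0,0,-25],"turn": [0,0,0]},
  {"translation": [0,0,-45],"turn": [0,0,0]},
  {"translation": [0,0,-65],"turn": [0,0,0]},
  {"translation": [0,0,-85],"turn": [0,0,0]},
  {"translation": [0,0,-97],"turn": [0,0,0]},
  {"translation": [0,0,-97],"turn": [0,0,0]},
  {"translation": [0,0,-97],"turn": [0,0,0]},
], grip_force=50)

```text
clock: 34.22
position: [0.4535, 0.1807, 0.0703]
ee_rot: [3.072, -0.656, -0.001]
force: [1.8, 0.7, -4.7]
width: 0.716
```

```bash
python3 go.py 520 -60 70 -0.05 620 -275 70 0.30
```

```text
now [453.5 180.7  70.3] th -0.421 down [-0.001  0.001 -1.   ] F [ 1.8  0.7 -4.7] w 65.9 t 34.22 j7 -1.17
tr [159.0, 192.6, 0.3] turn [0.0, 0.001, -0.371]
tr [338.1, 348.0, 0.3] turn [0.0, 0.001, -0.721]
```

jog_arm([
  {"translation": [3,3,0],"turn": [0,0,-0.01]},
  {"translation": [10,10,0],"turn": [0,0,-0.02]},
  {"translation": [20,21,0],"turn": [0,0,-0.04]},
  {"translation": [34,35,0],"turn": [0,0,-0.07]},
  {"translation": [50,52,0],"turn": [0,0,-0.11]},
  {"translation": [68,70,0],"turn": [0,0,-0.15]},
  {"translation": [88,91,0],"turn": [0,0,-0.19]},
  {"translation": [108,111,0],"turn": [0,0,-0.23]},
  {"translation": [128,132,0],"turn": [0,0,-0.27]},
  {"translation": [148,152,0],"turn": [0,0,-0.31]},
  {"translation": [168,173,0],"turn": [0,0,-0.35]},
  {"translation": [188,193,0],"turn": [0,0,-0.4]},
])

```text
clock: 35.22
position: [0.5452, -0.0739, 0.0683]
ee_rot: [3.141, -0.028, -0.007]
force: [0.5, -1.3, -4.2]
width: 0.715
```

```bash
python3 go.py 620 -275 70 0.30
```

```text
now [545.2 -73.9  68.3] th -0.018 down [-0.005  0.001 -1.   ] F [ 0.5 -1.3 -4.2] w 65.8 t 35.22 j7 -0.28
tr [78.4, 199.7, -2.0] turn [-0.0, 0.005, -0.318]
```

jog_arm([
  {"translation": [11,27,0],"turn": [0,0,-0.04]},
  {"translation": [22,55,0],"turn": [0,0,-0.09]},
  {"translation": [33,83,0],"turn": [0,0,-0.13]},
  {"translation": [43,110,0],"turn": [0,0,-0.17]},
  {"translation": [53,135,0],"turn": [0,0,-0.21]},
  {"translation": [62,157,0],"turn": [0,0,-0.25]},
  {"translation": [69,175,0],"turn": [0,0,-0.28]},
  {"translation": [74,188,0],"turn": [0,0,-0.3]},
  {"translation": [77,196,0],"turn": [0,0,-0.318]},
  {"translation": [77,198,0],"turn": [0,0,-0.318]},
  {"translation": [77,198,0],"turn": [0,0,-0.318]},
  {"translation": [77,198,0],"turn": [0,0,-0.318]},
])

```text
clock: 36.22
position: [0.6183, -0.2704, 0.0687]
ee_rot: [-3.105, -0.466, 0.006]
force: [-0.3, 1.2, -4.2]
width: 0.717
```

```bash
python3 go.py 620 -275 -4 0.30
```

```text
now [ 618.3 -270.4   68.7] th 0.298 down [-0.003 -0.002 -1.   ] F [-0.3  1.2 -4.2] w 66.0 t 36.22 j7 0.32
tr [0.5, 5.0, 72.7] turn [-0.002, 0.003, -0.002]
```

jog_arm([
  {"translation": [0.2,2,6],"turn": [0,0,0]},
  {"translation": [0.5,4,18],"turn": [0,0.003,0]},
  {"translation": [0.5,4,33],"turn": [0,0.003,0]},
  {"translation": [0.5,4,48],"turn": [0,0.003,0]},
  {"translation": [0.5,4,60],"turn": [0,0.003,0]},
  {"translation": [0.5,4,68],"turn": [0,0.003,0]},
  {"translation": [0.5,4,70],"turn": [0,0.003,0]},
  {"translation": [0.5,4,70],"turn": [0,0.003,0]},
  {"translation": [0.5,4,70],"turn": [0,0.003,0]},
])

```text
clock: 36.97
position: [0.6211, -0.275, 0.0002]
ee_rot: [-3.107, -0.466, -0.003]
force: [-0.4, 0.5, -4.1]
width: 0.719
```

```bash
python3 - <<'E'
from h import *
im=arm.get_image("side"); S=7
u0=proj("side",[.62,-.275,.02])[0].astype(int)-[45,40]; print(u0)
o=cv2.resize(im[u0[1]:u0[1]+80,u0[0]:u0[0]+90],None,fx=S,fy=S,interpolation=cv2.INTER_CUBIC)
s=arm.observe(); p=np.array(s["position"]); X=R.from_rotvec(s["ee_rot"]).as_matrix()
q=[p+[0,0,.0268]+.033*(a*X[:,0]+b*X[:,1]) for a,b in((1,1),(1,-1),(-1,-1),(-1,1))]
cv2.polylines(o,[np.int32((proj("side",q)+.5-u0)*S)],True,(255,255,0),1)
c,sn=np.cos(.3),np.sin(.3); d=[[.62+.046*(a*c-b*sn),-.275+.046*(a*sn+b*c),.012] for a,b in((1,1),(1,-1),(-1,-1),(-1,1))]
cv2.polylines(o,[np.int32((proj("side",d)+.5-u0)*S)],True,(255,0,255),1)
cv2.imwrite("pics/b3.png",o)
E
python3 go.py 620 -275 -16 0.30
```

```text
[249 136]
now [ 6.213e+02 -2.751e+02  6.000e-01] th 0.298 down [ 0.002  0.001 -1.   ] F [ 0.1  0.7 -4.1] w 66.1 t 37.02 j7 0.28
tr [-1.3, -0.5, 16.6] turn [0.001, -0.002, -0.002]
```

View pics/b3.png

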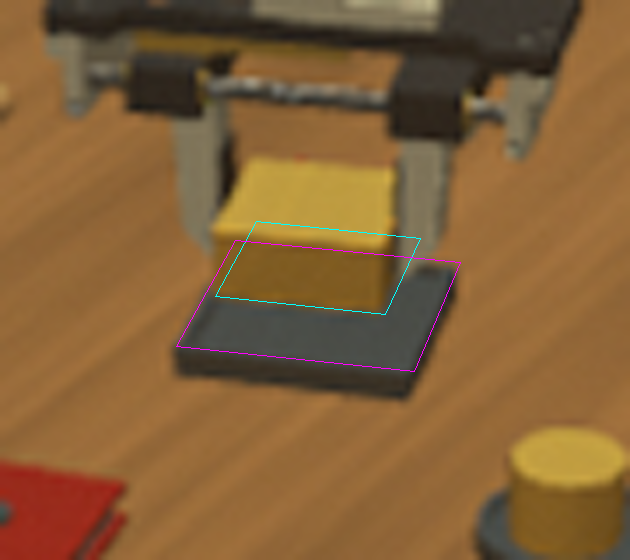

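jog_arm([
  {"translation": [-1.3,-0.5,5],"turn": [0,-0.002,0]},
  {"translation": [-1.3,-0.5,10],"turn": [0,-0.002,0]},
  {"translation": [-1.3,-0.5,14],"turn": [0,-0.002,0]},
  {"translation": [-1.3,-0.5,16],"turn": [0,-0.002,0]},
  {"translation": [-1.3,-0.5,17],"turn": [0,-0.002,0]},
  {"translation": [-1.3,-0.5,17.5],"turn": [0,-0.002,0]},
  {"translation": [-1.3,-0.5,17.5],"turn": [0,-0.002,0]},
])

```text
clock: 37.6
position: [0.6192, -0.275, -0.0176]
ee_rot: [3.107, 0.466, -0.002]
force: [-0.2, -1.0, -4.2]
width: 0.711
```

jog_arm([
  {"translation": [0,0,0.5],"turn": [0,0,0]},
  {"translation": [0,0,1],"turn": [0,0,0]},
  {"translation": [0,0,1],"turn": [0,0,0]},
])

```text
clock: 37.85
position: [0.6194, -0.275, -0.0177]
ee_rot: [3.106, 0.466, -0.001]
force: [-4.5, 1.4, 6.1]
width: 0.716
```

Contact at −17.7 as predicted: on the floor. Release and retreat.

jog_arm([
  {"translation": [0,0,-0.6],"turn": [0,0,0]},
  {"translation": [0,0,-0.6],"turn": [0,0,0]},
  {"translation": [0,0,-0.6],"turn": [0,0,0]},
  {"translation": [0,0,-0.6],"turn": [0,0,0]},
  {"translation": [0,0,-0.6],"turn": [0,0,0]},
  {"translation": [0,0,-0.6],"turn": [0,0,0]},
], claw=-1)

```text
clock: 38.35
position: [0.6194, -0.275, -0.0181]
ee_rot: [-3.107, -0.466, 0.001]
force: [0.5, -0.8, -0.4]
width: 1.0
```

jog_arm([
  {"translation": [0,0,-10],"turn": [0,0,0]},
  {"translation": [0,0,-30],"turn": [0,0,0]},
  {"translation": [0,0,-60],"turn": [0,0,0]},
  {"translation": [0,0,-95],"turn": [0,0,0]},
  {"translation": [0,0,-130],"turn": [0,0,0]},
  {"translation": [0,40,-150],"turn": [0,0,0]},
  {"translation": [0,80,-160],"turn": [0,0,0]},
  {"translation": [0,115,-160],"turn": [0,0,0]},
  {"translation": [0,130,-160],"turn": [0,0,0]},
  {"translation": [0,130,-160],"turn": [0,0,0]},
  {"translation": [0,130,-160],"turn": [0,0,0]},
])

```text
clock: 39.27
position: [0.6574, -0.4001, 0.1419]
ee_rot: [-3.107, -0.464, 0.001]
force: [0.1, 1.1, -0.8]
width: 0.998
```

```bash
python3 go.py
python3 - <<'E'
from h import *
im=arm.get_image("side"); cv2.imwrite("pics/f_top.png",arm.get_image("top")); S=5
c=[]
for q in [(.62,-.275,.02),(.4635,-.178,.02),(.46,.008,.02),(.632,.265,.03)]:
    u=proj("side",q)[0].astype(int); c.append(cv2.resize(im[u[1]-30:u[1]+30,u[0]-38:u[0]+38],None,fx=S,fy=S,interpolation=cv2.INTER_CUBIC))
cv2.imwrite("pics/final.png",np.vstack([np.hstack(c[:2]),np.hstack(c[2:])]))
for q in ("flux_tin","magnet"):
    for n in ("side","top"): print(q,n,[(round(r["confidence"],2),np.round(r["at"],1).tolist()) for r in arm.landmark_of(n,q)][:2])
E
```

```text
now [ 657.4 -400.1  141.9] th 0.296 down [-0.001 -0.001 -1.   ] F [ 0.1  1.1 -0.8] w 91.8 t 39.27 j7 0.53
flux_tin side [(0.8, [202.7, 248.2]), (0.73, [293.1, 251.6])]
flux_tin top [(0.9, [247.8, 131.2])]
magnet side [(0.63, [249.9, 216.3])]
magnet top [(0.64, [283.7, 214.0]), (0.55, [319.8, 135.1])]
```

View pics/final.png

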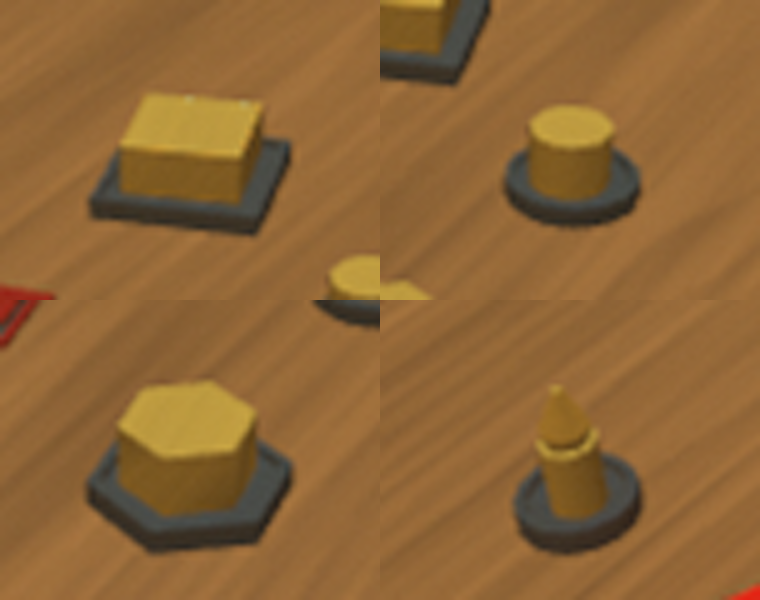

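All four parts stand upright, flat and inside their rims, and the tin and magnet are where they were. I'm handing in.

```bash
python3 -c "from cell import arm; print(arm.sign_off())"
```

```text
the job is handed in; nothing more can be done
None
```

The column is apart. From the top down I set the finial, drum, collar and base each into the dish of its own shape, and handed the job in at about 39 s on the robot's clock. `sign_off` reports no verdict.

- **Placing:** Each part touched down within about 0.3 mm of the height expected for its dish's floor, at under 10 N, and was released there. The final side picture shows all four upright, flat and inside their rims. The wrist force stayed under 20 N in every reading.
- **Tin and magnet:** I checked these only with the networks. Their best matching detections lie within about 3 px of the starting ones, roughly the networks' own scatter. The magnet was missed from the top at the start, so that comparison is against the picture. They also gave a false tin on the hexagonal dish and a false magnet on the collar.
- **Disagreement with the given data:** The fingertips are about 32 mm above the reported TCP. I saw this in the side pictures, confirmed it with a gentle touch on empty bench (about 18 N), and corrected every grasp and placing height for it.
- **Camera differences:** The top and side cameras differed by about 3 mm in x. I used values in between, and the dish clearances of 8 mm covered the rest.

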